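Stow the cork pads in the well under the brush boom

TASK

Swing the brush boom well clear of the pad well (about 50 degrees or more) by pushing near its free end, then stack all the rectangular cork pads that are there (three or four) into one neat pile lengthways on the low red stacking block and lift the whole pile clear of the block. Tilt the pile about 15 degrees and lower it into the snug well with one short end leading down along an end wall, then lay it flat so that every pad lies home in the well; last, push the boom fully back to its stop so that the brush hangs over the pads. Leave the knob, dust cap, round pad, bottle, hand brush and puck alone.

Things in the scene. Friction and masses are not known exactly. Their poses are not given: they have to be found in the camera images.
- boom (a joint): Angle of the brush boom about its upright pivot. 0 = against its stop, brush right over the well; it grows to 1.3 rad (other stop) as the boom swings level to the robot's left. At angle q the boom points from the pivot along (-cos q, +sin q) in the well's x, y. Light friction (0.12 N m) holds it where it is left.
- pivot (a point): The boom's pivot axis, 85 mm above the bench, 170 mm from the well along the well's +x. Post and hub: at most 22 mm in radius, 101 mm tall; foot plate 100 x 110 mm, 8 mm high. The boom is a 16 mm wide aluminium bar at 78 to 92 mm above the bench; its brush (88 x 30 mm, centred 165 mm from the pivot) hangs down to 46 mm above the bench.
- boom_peg (a point): Black upright push peg near the free end of the boom, 16 mm in diameter, 220 mm from the pivot; it stands from the bar's top (92 mm above the bench) up to 136 mm. This point is on its axis at 115 mm height. Push it sideways or pinch it from above to swing the boom.
- well (a point): Centre of the black rubber floor of the grey steel pad well, 4 mm above the bench. x: long axis, to the pivot; z up. Inside 95 (x) by 54 (y) mm; walls 5 mm thick, rim 22 mm above the floor. End walls whole; each long side is walled only 18 mm in from its corners: a 59 mm gap in the middle is open for the fingers right down to the bench (the floor there is 48 mm wide).
- block_top (a point): Centre of the top of a low red stacking block screwed to the bench: 80 (x) by 38 (y) by 8 mm high, x along its length. It is narrower than the pads, so a pile laid along it sticks out 6 mm on each long side and the fingers can reach past its lowest pad.
- pad_a_mid (a point): Centre (half-way up) of a loose rectangular cork pad, 90 mm (x) by 50 mm (y) by 8 mm (z), about 40 g, lying flat on the bench at the start, 4 mm above it. All pads are alike and alike on both faces; three or four of the four are there (None: absent).
- pad_b_mid (a point): Centre (half-way up) of a loose rectangular cork pad, 90 mm (x) by 50 mm (y) by 8 mm (z), about 40 g, lying flat on the bench at the start, 4 mm above it. All pads are alike and alike on both faces; three or four of the four are there (None: absent).
- pad_c_mid (a point): Centre (half-way up) of a loose rectangular cork pad, 90 mm (x) by 50 mm (y) by 8 mm (z), about 40 g, lying flat on the bench at the start, 4 mm above it. All pads are alike and alike on both faces; three or four of the four are there (None: absent).
- pad_d_mid (a point): Centre (half-way up) of a loose rectangular cork pad, 90 mm (x) by 50 mm (y) by 8 mm (z), about 40 g, lying flat on the bench at the start, 4 mm above it. All pads are alike and alike on both faces; three or four of the four are there (None: absent).
- knob_mid (a point): Bystander: spare black bakelite knob, 38 mm across, 22 mm high, standing on the bench; centre. Leave alone.
- dustcap_mid (a point): Bystander: round tin dust cap, 60 mm across, 23 mm high; centre. Leave alone.
- round_pad_mid (a point): Bystander: round cork platter pad, 80 mm across, 6 mm thick; centre. Not one of the rectangular pads. Leave alone.
- bottle_mid (a point): Bystander: amber bottle, 56 mm across, 140 mm tall; centre. Leave alone.
- handbrush_grip (a point): Bystander: hand brush lying on the bench, on the robot's left; its handle. Leave alone.
- puck_mid (a point): Bystander: aluminium centre puck, 38 mm across, 12 mm high; centre. Leave alone.
Not all that is in view belongs to the job. What is shaped like the part that bears pad_b_mid but turquoise is not meant. What is shaped like the part that bears pad_a_mid but orange is not meant.

How it is judged:
On the way, in this order (a step that is already met when the one before it is completed fails the run):
1. the boom is swung clear of the well (over 0.7 rad) (value of joint boom above 0.7 rad), for 0.2 s.
2. all the pads lie piled flat on the stacking block (centres within 15 mm of the block's) (horizontal distance between each of pad_a_mid, pad_b_mid, pad_c_mid, pad_d_mid and block_top below 0.015 m and (angle between pad_a_mid's own z axis and vertical below 0.06 rad or angle between pad_a_mid's own z axis and vertical above 3.08 rad) and height (world z) of each of pad_a_mid, pad_b_mid, pad_c_mid, pad_d_mid below 0.042 m and (angle between pad_b_mid's own z axis and vertical below 0.06 rad or angle between pad_b_mid's own z axis and vertical above 3.08 rad) and (angle between pad_c_mid's own z axis and vertical below 0.06 rad or angle between pad_c_mid's own z axis and vertical above 3.08 rad) and (angle between pad_d_mid's own z axis and vertical below 0.06 rad or angle between pad_d_mid's own z axis and vertical above 3.08 rad)), for 0.2 s.
3. all the pads are held together as one pile (within 15 mm of one another), clear of the block (centres over 50 mm up) (height (world z) of each of pad_a_mid, pad_b_mid, pad_c_mid, pad_d_mid above 0.05 m and horizontal distance between pad_a_mid and pad_b_mid below 0.015 m and horizontal distance between each of pad_a_mid, pad_b_mid and pad_c_mid below 0.015 m and horizontal distance between each of pad_a_mid, pad_b_mid, pad_c_mid and pad_d_mid below 0.015 m), for 0.2 s.
4. the pile, tilted 7 degrees or more, goes into the well low end first (lowest pad's centre under 39 mm up) ((angle between pad_a_mid's own z axis and vertical between 0.12 and 0.8 rad or angle between pad_a_mid's own z axis and vertical between 2.34 and 3.02 rad) and (angle between pad_b_mid's own z axis and vertical between 0.12 and 0.8 rad or angle between pad_b_mid's own z axis and vertical between 2.34 and 3.02 rad) and (angle between pad_c_mid's own z axis and vertical between 0.12 and 0.8 rad or angle between pad_c_mid's own z axis and vertical between 2.34 and 3.02 rad) and (angle between pad_d_mid's own z axis and vertical between 0.12 and 0.8 rad or angle between pad_d_mid's own z axis and vertical between 2.34 and 3.02 rad) and horizontal distance between each of pad_a_mid, pad_b_mid, pad_c_mid, pad_d_mid and well below 0.025 m and horizontal distance between pad_a_mid and pad_b_mid below 0.02 m and horizontal distance between each of pad_a_mid, pad_b_mid and pad_c_mid below 0.02 m and horizontal distance between each of pad_a_mid, pad_b_mid, pad_c_mid and pad_d_mid below 0.02 m and height (world z) of any of pad_a_mid, pad_b_mid, pad_c_mid, pad_d_mid below 0.039 m), for 0.1 s.
5. all the pads lie flat in the well while the boom is still swung aside (x of pad_a_mid in the frame of well between -0.006 and 0.006 m and y of pad_a_mid in the frame of well between -0.005 and 0.005 m and (angle between pad_a_mid's own z axis and vertical below 0.06 rad or angle between pad_a_mid's own z axis and vertical above 3.08 rad) and z of each of pad_a_mid, pad_b_mid, pad_c_mid, pad_d_mid in the frame of well below 0.032 m and angle between the x axis of each of pad_a_mid, pad_b_mid, pad_c_mid, pad_d_mid and the x axis of well, either way round below 0.1 rad and x of pad_b_mid in the frame of well between -0.006 and 0.006 m and y of pad_b_mid in the frame of well between -0.005 and 0.005 m and (angle between pad_b_mid's own z axis and vertical below 0.06 rad or angle between pad_b_mid's own z axis and vertical above 3.08 rad) and x of pad_c_mid in the frame of well between -0.006 and 0.006 m and y of pad_c_mid in the frame of well between -0.005 and 0.005 m and (angle between pad_c_mid's own z axis and vertical below 0.06 rad or angle between pad_c_mid's own z axis and vertical above 3.08 rad) and x of pad_d_mid in the frame of well between -0.006 and 0.006 m and y of pad_d_mid in the frame of well between -0.005 and 0.005 m and (angle between pad_d_mid's own z axis and vertical below 0.06 rad or angle between pad_d_mid's own z axis and vertical above 3.08 rad) and value of joint boom above 0.5 rad), for 0.2 s.
At the end, for the whole second after the job is handed in: Every pad present lies flat (within 0.06 rad) in the well, its centre within 6 mm lengthways and 5 mm sideways of the well's centre and no higher than a pile of four; the boom is back within 0.08 rad of its stop over the well (x of pad_a_mid in the frame of well between -0.006 and 0.006 m and y of pad_a_mid in the frame of well between -0.005 and 0.005 m and (angle between pad_a_mid's own z axis and vertical below 0.06 rad or angle between pad_a_mid's own z axis and vertical above 3.08 rad) and z of each of pad_a_mid, pad_b_mid, pad_c_mid, pad_d_mid in the frame of well below 0.032 m and angle between the x axis of each of pad_a_mid, pad_b_mid, pad_c_mid, pad_d_mid and the x axis of well, either way round below 0.1 rad and x of pad_b_mid in the frame of well between -0.006 and 0.006 m and y of pad_b_mid in the frame of well between -0.005 and 0.005 m and (angle between pad_b_mid's own z axis and vertical below 0.06 rad or angle between pad_b_mid's own z axis and vertical above 3.08 rad) and x of pad_c_mid in the frame of well between -0.006 and 0.006 m and y of pad_c_mid in the frame of well between -0.005 and 0.005 m and (angle between pad_c_mid's own z axis and vertical below 0.06 rad or angle between pad_c_mid's own z axis and vertical above 3.08 rad) and x of pad_d_mid in the frame of well between -0.006 and 0.006 m and y of pad_d_mid in the frame of well between -0.005 and 0.005 m and (angle between pad_d_mid's own z axis and vertical below 0.06 rad or angle between pad_d_mid's own z axis and vertical above 3.08 rad) and value of joint boom below 0.08 rad); the robot touches nothing.
It fails at once if a bystander (knob, dust cap, round pad, bottle, hand brush or puck) is moved more than 40 mm (distance of any of knob_mid, dustcap_mid, round_pad_mid, bottle_mid, handbrush_grip, puck_mid from where it was at the start of the episode above 0.04 m).
Of pad_a, pad_b, pad_c, pad_d only 3 to 4 are there at a start; the rules pass over those that are not, and their reading is None.
At some moment in a run one of pad_a, pad_b, pad_c, pad_d may be knocked a few centimetres aside while the robot is not near it.
Once in a run the grip may slacken for a moment while it holds something.
It also fails if it takes over 210 s, if anything falls off the work surface, if the arm or the gripper's body presses on something with over 40 N, if the wrist force passes 120 N, or if a joint passes its speed limit or range.

ROBOT

A 6-joint arm with a two-finger parallel gripper is mounted at the origin on the work surface. World frame = base frame: x ahead of the robot, y to its left, z up, the work surface at z = 0. Lengths are in m, angles in rad, forces in N, time in s.
With the tool pointing down it reaches from about 0.35 to 0.85 m from the base axis. Payload 8.1 kg.
Tool frame: the origin (TCP) lies at the very end of the fingers, on their centre line; the grasp point (between the pads) lies 19 mm behind it; z points along the fingers, y is the direction in which the jaws open and shut (so a half turn about z gives the same grasp; the last joint's range is limited). The gripper opens to 93 mm and grips with 3 to 60 N. Pads are 15 mm wide; open, the fingers measure 128 mm over their backs; the gripper's body (75 mm by 188 mm) begins 65 mm behind the grasp point.
Start: joints at [1.234, 0.13, 1.488, -0, 1.523, -0.085], TCP at [0.149, 0.581, 0.219] pointing down, gripper open.
Joint ranges: [-2.96, 2.96], [-0.89, 2.26], [0.02, 2.5], [-1.34, 4.48], [0, 2.73], [-2.66, 2.66]. Speed limits (rad/s): [2.39, 2.39, 2.79, 3.14, 3.14, 3.14].

INTERFACE

Orientations are given as a rotation vector (axis times angle).
In Python, from plant import robot gives the robot as it stands.
- The arm moves only by the shell command python3 -m inch 'ROWS' [FORCE]. ROWS is JSON, a list that holds one entry, the list of rows, each a list of 7 numbers: the shift along the tool's x, y, z in cm, then the turn, a rotation vector about the tool's x, y, z in degrees, then the gripper command: -1 is fully open, 1 is shut, values between are in proportion. A call has 1 to 5 rows; each row shifts and turns the commanded pose from where the row before left it, along the tool's axes as they then stand; what a row does not reach is not made up. A row lasts 1/10 s, in which the tool goes at most 50 mm and 8.59 degrees, less where a joint would pass 70% of its speed; a pose out of reach is approached as far as the arm can. A call with a gripper value outside its range is refused whole. The fingers move at their own pace and stop on an object; FORCE is the grip in N (left out, the last holds). Time passes only in rows, so rows that do not move let the fingers close. It gives the time, the measured TCP pose, the force and the opening at its end, in the units of the state.
- robot.read_state(): the state, without advancing time (a new reading comes with each control period).
- robot.read_camera(name): name is "scene" or "top"; returns a dict with "image" (420x560x3 uint8, blue, green, red), "K" (3x3 intrinsics, pixels), "distortion" ([k1, k2, p1, p2, k3] as OpenCV has them; the pictures are not rectified), "R" (3x3) and "t" (3): a world point X has camera coordinates R X + t. Camera axes: x right, y down, z forward; pixel columns grow to the right and rows downward; lengths in m; the calibration is good to about 2 mm. A picture is of the moment at which its call begins. There is no depth.
- robot.close_job(): hands the job in, once; it reports no verdict.
The state is a dict: "t": time; "q": joint angles; "dq": joint speeds; "joint_torque": joint torques, N m; "tool_pos": TCP position; "orientation": TCP orientation; "force": force on the tool from outside, world axes, zero at the start; "wrist_torque": the same for the moment, N m; "opening": finger opening in m.
Only numpy, scipy, OpenCV 4.12 (cv2) and the standard library are available. Lean on these libraries where they do the work, as an engineer would, in place of code of your own. Each camera call takes 0.05 s, during which the arm holds its last target. There are 200 camera calls.

## Working session

There is one attempt and no reset: what is moved stays moved. The work goes in short steps, Python scripts to look and compute and a shell command to move; the robot and the scene stay as the last step left them, time stands still between calls to the robot, and variables do not carry over. Pictures are saved under pics/ and viewed, about 12 in all and at most 16, crops included, and the job is handed in when it is done.

```bash
ls; mkdir -p pics; cat > h.py <<'E'
import numpy as np, cv2
from plant import robot
from scipy.spatial.transform import Rotation as R
def cam(n):
    return robot.read_camera(n)
def pix2w(c,uv,z):
    p=cv2.undistortPoints(np.array(uv,float).reshape(-1,1,2),c["K"],np.array(c["distortion"],float)).reshape(-1,2)
    Rm=np.array(c["R"]);t=np.array(c["t"]).ravel()
    o=-Rm.T@t; d=np.c_[p,np.ones(len(p))]@Rm
    z=np.broadcast_to(z,len(p))
    return o+d*((z-o[2])/d[:,2])[:,None]
def w2pix(c,X):
    rv=cv2.Rodrigues(np.array(c["R"]))[0]
    return cv2.projectPoints(np.array(X,float).reshape(-1,1,3),rv,np.array(c["t"],float),np.array(c["K"],float),np.array(c["distortion"],float))[0].reshape(-1,2)
E
python3 - <<'E'
from h import *
import pickle
for n in("top","scene"):
    c=cam(n); cv2.imwrite(f"pics/{n}0.png",cv2.resize(c["image"],(784,588),interpolation=cv2.INTER_CUBIC)); pickle.dump(c,open(n+".pkl","wb"))
    print(n,np.round(-np.array(c["R"]).T@np.array(c["t"]).ravel(),3))
s=robot.read_state();print(s)
E
```

```text
pics
top [0.47  0.019 1.384]
scene [ 1.025 -0.817  0.829]
{'t': 0.1, 'q': array([ 1.23362496e+00,  1.31109332e-01,  1.48920005e+00,  1.24863978e-05,
        1.52301946e+00, -8.54205087e-02]), 'dq': array([-1.97534677e-04, -2.51752349e-03, -4.10846422e-03,  3.62033442e-05,
        1.49831601e-03,  5.59580028e-04]), 'joint_torque': array([ 5.25928135e-04, -5.61341071e+01, -4.93096948e+01,  7.69039197e-02,
        2.92357762e-02, -1.00959860e-04]), 'tool_pos': array([0.14926725, 0.58058127, 0.21766192]), 'orientation': array([-3.94359424e-01, -3.11636224e+00,  2.66211202e-03]), 'force': array([-0.53573973, -0.45361512, -0.29533957]), 'wrist_torque': array([-0.0019045 ,  0.04290223, -0.03849055]), 'opening': 0.09331979642197781}
```

View pics/top0.png

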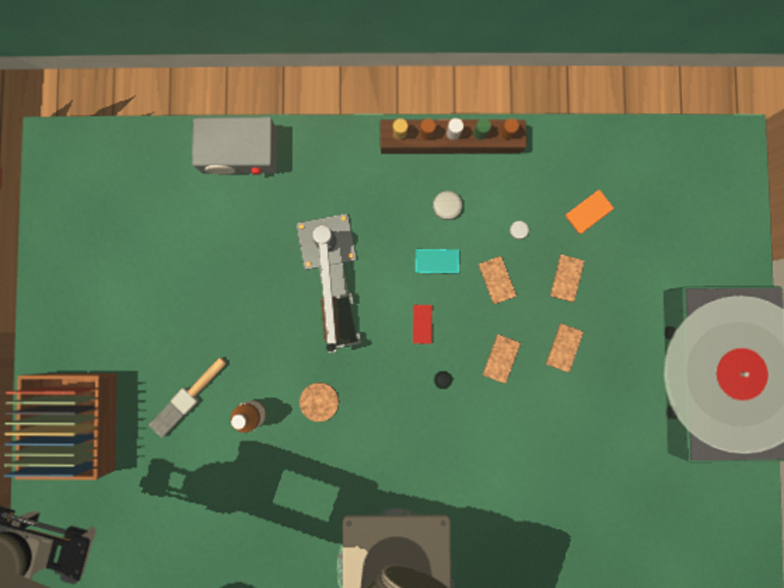

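View pics/scene0.png

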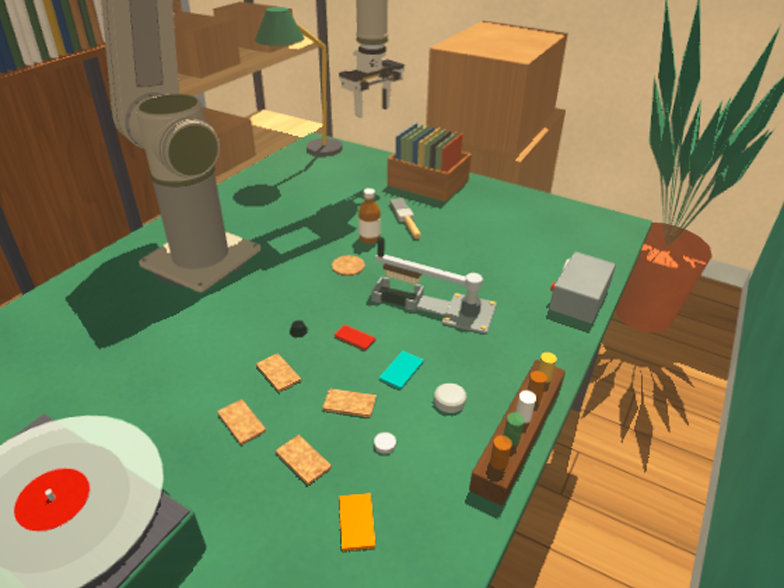

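The scene shows the boom over the well, with the hub at (322,235) and the peg at (333,347). Four cork pads lie at (497,279), (568,278), (502,358) and (564,347), and the red block is at (423,324). The turquoise and orange slabs are decoys. Next I'll measure them.

```bash
cat >> h.py <<'E'
def rects(c,kind,z):
    hsv=cv2.cvtColor(c["image"],cv2.COLOR_BGR2HSV)
    if kind=="cork": m=cv2.inRange(hsv,(5,70,110),(20,190,255))
    else: m=cv2.inRange(hsv,(0,190,100),(4,255,255))|cv2.inRange(hsv,(176,190,100),(180,255,255))
    m=cv2.morphologyEx(m,cv2.MORPH_CLOSE,np.ones((3,3)))
    out=[]
    for k in cv2.findContours(m,cv2.RETR_EXTERNAL,cv2.CHAIN_APPROX_NONE)[0]:
        if cv2.contourArea(k)<80: continue
        mk=np.zeros(m.shape,np.uint8); cv2.drawContours(mk,[k],-1,1,-1)
        v,u=np.nonzero(mk)
        P=pix2w(c,np.c_[u,v],z)[:,:2]
        if abs(P.mean(0)[1])>.5 or not .2<P.mean(0)[0]<.9: continue
        ctr=P.mean(0); C=np.cov((P-ctr).T); w,V=np.linalg.eigh(C)
        L=np.sqrt(12*w[::-1]); a=np.degrees(np.arctan2(V[1,1],V[0,1]))
        out.append((np.round(ctr,4),round((a+90)%180-90,1),np.round(L,3)))
    return out
E
python3 - <<'E'
from h import *
import pickle
for n in("top","scene"):
    c=pickle.load(open(n+".pkl","rb"))
    for k in("cork","red"):
        for r in rects(c,k,.008): print(n,k,*r)
    if n=="top":
        s=560/784
        print("peg",pix2w(c,[[333*s,347*s]],.136),"hub",pix2w(c,[[322*s,235*s]],.101))
    else:
        print("peg",pix2w(c,[[380*s,240*s]],.136),"hub",pix2w(c,[[474*s,280*s]],.101))
E
```

```text
top cork [0.3403 0.1596] -34.5 [0.069 0.068]
top cork [0.391  0.3928] -43.9 [0.099 0.019]
top cork [ 0.428  -0.2172] -21.4 [0.09  0.051]
top cork [ 0.4498 -0.3485] -21.2 [0.09  0.052]
top cork [ 0.591  -0.2105] 20.4 [0.09  0.051]
top cork [ 0.5945 -0.3565] -15.2 [0.09  0.052]
top cork [ 0.7343 -0.4066] -53.3 [0.093 0.052]
top red [ 0.4997 -0.0536] -0.3 [0.075 0.032]
peg [[0.45384452 0.11958717 0.136     ]] hub [[0.67120273 0.14430724 0.101     ]]
scene cork [ 0.5969 -0.3611] -15.7 [0.093 0.052]
scene cork [ 0.4528 -0.3532] -20.7 [0.093 0.051]
scene cork [ 0.5936 -0.2155] 20.0 [0.09  0.055]
scene cork [ 0.8852 -0.0743] -89.7 [0.344 0.072]
scene cork [ 0.4317 -0.2221] -22.0 [0.094 0.051]
scene cork [0.344  0.1527] -55.5 [0.073 0.069]
scene cork [0.2457 0.4032] -56.0 [0.135 0.047]
scene red [ 0.5024 -0.0583] -2.5 [0.078 0.037]
peg [[0.45792    0.11791163 0.136     ]] hub [[0.67901378 0.13466596 0.101     ]]
```

```bash
python3 - <<'E'
from h import *
import pickle
c=pickle.load(open("top.pkl","rb")); a=cv2.resize(c["image"][145:260,195:325],None,fx=3,fy=3,interpolation=cv2.INTER_CUBIC)
d=pickle.load(open("scene.pkl","rb")); b=cv2.resize(d["image"][160:245,250:365],None,fx=3.4,fy=4.06,interpolation=cv2.INTER_CUBIC)[:345]
cv2.imwrite("pics/z1.png",np.hstack([a,b]));print(a.shape,b.shape)
E
```

```text
(345, 390, 3) (345, 391, 3)
```

View pics/z1.png

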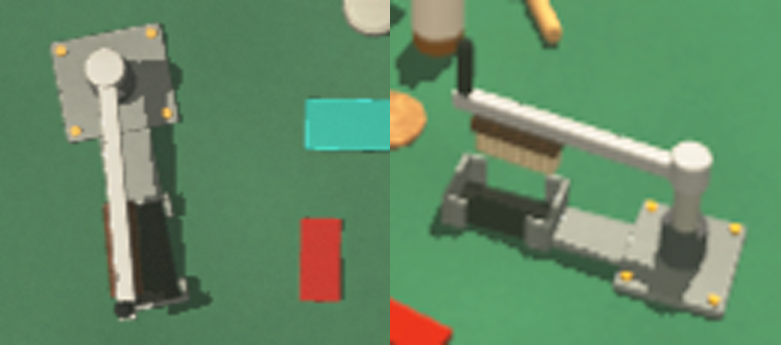

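Top and scene views agree to about 5 mm. The left crop shows the well axis yawed about 10° (plate bolts) and the boom slightly off zero. I'll cage the peg with partly closed jaws.

```bash
cat >> h.py <<'E'
def st(p=True):
    s=robot.read_state(); r=R.from_rotvec(s["orientation"]); M=r.as_matrix()
    if p: print("t %.1f tcp %s yaw(y) %.1f z %s open %.1fmm F %s q %s"%(s["t"],np.round(s["tool_pos"]*1e3,1),np.degrees(np.arctan2(M[1,1],M[0,1])),np.round(M[:,2],3),s["opening"]*1e3,np.round(s["force"],1),np.round(s["q"],2)))
    return s,M
def tgt(yaw,lead=None,tilt=0):
    """tool y at yaw (deg); tilt about tool y (deg)"""
    a=np.radians(yaw); y=np.array([np.cos(a),np.sin(a),0]); z=np.array([0,0,-1.]); x=np.cross(y,z)
    return np.c_[x,y,z]@R.from_euler("y",tilt,degrees=True).as_matrix()
def go(pos,yaw,tilt=0):
    s,M=st(); 
    T=min((tgt(yaw+k,tilt=tilt if k==0 else -tilt) for k in(0,180)),key=lambda T:R.from_matrix(M.T@T).magnitude())
    print("turn deg",np.round(R.from_matrix(M.T@T).as_rotvec(degrees=True),2),"then shift cm",np.round(T.T@(np.array(pos)-s["tool_pos"])*100,2))
E
python3 -c "
from h import *
go([.456,.1187,.19],96.5)"; python3 -m inch '[[[0,0,0,0,0,0,-0.1],[0,0,0,0,0,0,-0.1]]]' 20
```

```text
t 0.1 tcp [149.3 580.6 217.7] yaw(y) 75.6 z [-0.001 -0.002 -1.   ] open 93.3mm F [-0.5 -0.5 -0.3] q [ 1.23  0.13  1.49  0.    1.52 -0.09]
turn deg [ -0.1   -0.03 -20.92] then shift cm [-25.25 -49.36   2.77]
t: 0.3
tool_pos: [0.1494, 0.5809, 0.2183]
orientation: [-0.394, -3.117, 0.001]
force: [0.4, 0.3, -0.5]
opening: 0.0816
```

```bash
python3 -m inch '[[[0,0,0,0,0,-7,-0.1],[0,0,0,0,0,-7,-0.1],[0,0,0,0,0,-6.9,-0.1],[-1.5,-3,0,0,0,0,-0.1],[-2,-3.9,0,0,0,0,-0.1]]]' >/dev/null
python3 -m inch '[[[-2,-3.9,0,0,0,0,-0.1],[-2,-3.9,0,0,0,0,-0.1],[-2,-3.9,0,0,0,0,-0.1],[-2,-3.9,0,0,0,0,-0.1],[-2,-3.9,0,0,0,0,-0.1]]]' >/dev/null
python3 -m inch '[[[-2,-3.9,0,0,0,0,-0.1],[-2,-3.9,0,0,0,0,-0.1],[-2,-3.9,0,0,0,0,-0.1],[-2,-3.9,0,0,0,0,-0.1],[-2,-3.9,0,0,0,0,-0.1]]]' >/dev/null
python3 -m inch '[[[0,0,0,0,0,0,-0.1],[0,0,0,0,0,0,-0.1]]]' >/dev/null
python3 -c "
from h import *
go([.456,.1187,.105],96.5)"
```

```text
t 2.0 tcp [434.9 150.8 218.5] yaw(y) 96.3 z [-0.  0. -1.] open 51.7mm F [-0.6  0.2 -1. ] q [ 0.22 -0.26  1.86  0.    1.54 -1.46]
turn deg [ 0.01 -0.02 -0.19] then shift cm [-1.73 -3.42 11.35]
```

```bash
python3 -m inch '[[[-0.9,-1.7,0,0,0,0,-0.1],[-0.83,-1.72,2,0,0,0,-0.1],[0,0,3,0,0,0,-0.1],[0,0,3,0,0,0,-0.1],[0,0,3.3,0,0,0,-0.1]]]' >/dev/null
for i in 1 2 3 ; do python3 -m inch '[[[-0.05,1.53,0,0,0,4,-0.1],[-0.05,1.53,0,0,0,4,-0.1],[-0.05,1.53,0,0,0,4,-0.1],[-0.05,1.53,0,0,0,4,-0.1],[-0.05,1.53,0,0,0,4,-0.1]]]'; done
python3 -m inch '[[[-0.05,1.53,0,0,0,4,-0.1],[-0.05,1.53,0,0,0,4,-0.1],[0,0,0,0,0,0,-0.1],[0,-1,0,0,0,0,-0.1],[0,0,-2,0,0,0,-0.1]]]'
python3 -m inch '[[[0,0,-3,0,0,0,-0.1],[0,0,-4,0,0,0,-0.1],[0,0,-4,0,0,0,-1],[0,0,0,0,0,0,-1],[0,0,0,0,0,0,-1]]]'
python3 -c "
from h import *
st()
import pickle
for n in('top','scene'):
    c=cam(n);pickle.dump(c,open(n+'1.pkl','wb'))
    cv2.imwrite(f'pics/{n}1.png',cv2.resize(c['image'],(784,588),interpolation=cv2.INTER_CUBIC))
"
```

```text
t: 3.0
tool_pos: [0.4591, 0.1977, 0.1055]
orientation: [-0.371, -3.119, 0.0]
force: [-0.1, -1.0, 0.3]
opening: 0.0513
t: 3.5
tool_pos: [0.4893, 0.2677, 0.1056]
orientation: [-0.907, -3.007, 0.0]
force: [0.7, 0.1, 0.9]
opening: 0.0509
t: 4.0
tool_pos: [0.5415, 0.3231, 0.1054]
orientation: [-1.415, -2.804, 0.001]
force: [0.0, 0.2, 0.7]
opening: 0.0512
t: 4.5
tool_pos: [0.5556, 0.3321, 0.1218]
orientation: [-1.599, -2.699, 0.01]
force: [0.0, -0.2, -0.2]
opening: 0.0511
t: 5.0
tool_pos: [0.5595, 0.3336, 0.2375]
orientation: [1.602, 2.701, 0.004]
force: [0.7, 0.2, 0.2]
opening: 0.0708
t 5.0 tcp [559.5 333.6 237.5] yaw(y) 28.6 z [ 0.003  0.002 -1.   ] open 70.8mm F [0.7 0.2 0.2] q [ 0.46  0.26  1.31  0.    1.57 -0.04]
```

View pics/top1.png

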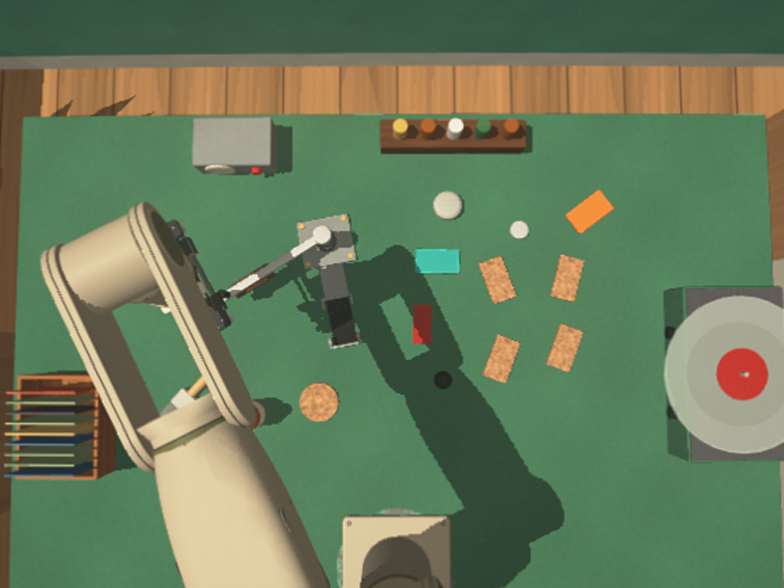

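The boom is now about 65° clear and all four pads are where they were. I start on the first pad, at about (0.592, -0.213).

```bash
python3 -m inch '[[[0,0,0,0,0,8,-1],[0,0,0,0,0,8,-1],[0,0,0,0,0,8,-1],[0,0,0,0,0,8,-1],[0,0,0,0,0,8,-1]]]' 25 >/dev/null
python3 -m inch '[[[0,0,0,0,0,8,-1],[0,0,0,0,0,8,-1],[0,0,0,0,0,8,-1],[0,0,0,0,0,8,-1],[0,0,0,0,0,8,-1]]]' >/dev/null
python3 -m inch '[[[0,0,0,0,0,8,-1],[0,0,0,0,0,8,-1],[0,0,0,0,0,2.6,-1],[0,0,0,0,0,0,-1]]]' >/dev/null
python3 -c "
from h import *
go([.592,-.213,.1],-69.8)"
```

```text
t 6.5 tcp [558.6 332.2 233.3] yaw(y) -70.1 z [-0.003 -0.002 -1.   ] open 93.0mm F [ 0.2 -0.3 -0.7] q [0.46 0.26 1.31 0.   1.57 1.68]
turn deg [ 0.02  0.22 -0.31] then shift cm [-15.69  52.32  13.33]
```

```bash
for i in 1 2; do python3 -m inch '[[[-1.2,4,0,0,0,0,-1],[-1.2,4,0,0,0,0,-1],[-1.2,4,0,0,0,0,-1],[-1.2,4,0,0,0,0,-1],[-1.2,4,0,0,0,0,-1]]]' >/dev/null; done
python3 -m inch '[[[-1.2,4,2,0,0,0,-1],[-1.2,4,3,0,0,0,-1],[-1.2,4,3,0,0,0,-1],[0,0,3,0,0,0,-1],[0,0,0,0,0,0,-1]]]' >/dev/null
python3 -c "
from h import *
for n in('top','scene'):
    c=cam(n)
    for k in('cork','red'):
        for r in rects(c,k,.008):
            if r[0][1]<0 and .3<r[0][0]<.65: print(n,k,*r)
go([.592,-.213,.002],-69.8)"
```

```text
top cork [ 0.3407 -0.2144] -22.6 [0.84  0.226]
top red [ 0.4996 -0.0536] -1.6 [0.074 0.032]
scene cork [ 0.5972 -0.3617] -15.3 [0.092 0.051]
scene cork [ 0.4533 -0.3533] -20.5 [0.093 0.05 ]
scene cork [ 0.5937 -0.2156] 20.0 [0.09  0.055]
scene cork [ 0.4316 -0.2223] -22.0 [0.094 0.051]
t 8.1 tcp [ 588.8 -206.3  126.3] yaw(y) -70.0 z [-0.003  0.002 -1.   ] open 92.8mm F [ 0.2 -0.   1.3] q [-0.42  0.26  1.52  0.    1.37  0.8 ]
turn deg [-0.14  0.12 -0.25] then shift cm [ 0.07  0.74 12.43]
```

```bash
python3 -m inch '[[[0.07,0.7,2,0,0,0,-1],[0,0,3.4,0,0,0,-1],[0,0,3.4,0,0,0,-1],[0,0,2,0,0,0,-1],[0,0,1,0,0,0,-1]]]'
python3 -m inch '[[[0,0,0.5,0,0,0,-1],[0,0,0,0,0,0,-1],[0,0,0,0,0,0,-1]]]'; python3 -c "
from h import *
go([.592,-.213,.002],-69.8)"
```

```text
t: 8.6
tool_pos: [0.593, -0.2123, 0.0091]
orientation: [-3.093, -0.546, 0.0]
force: [0.1, 1.1, 0.5]
opening: 0.0927
t: 8.9
tool_pos: [0.5942, -0.214, 0.0063]
orientation: [3.093, 0.543, 0.004]
force: [0.2, 0.1, 0.2]
opening: 0.093
t 8.9 tcp [ 594.2 -214.     6.3] yaw(y) -70.1 z [ 0.003 -0.001 -1.   ] open 93.0mm F [0.2 0.1 0.2] q [-0.43  0.4   1.57  0.    1.16  0.8 ]
turn deg [ 0.12 -0.12 -0.3 ] then shift cm [-0.18 -0.17  0.43]
```

```bash
python3 -m inch '[[[0,0,0.3,0,0,0,-1],[0,0,0,0,0,0,-1]]]'
for i in 1 2 3; do python3 -m inch '[[[0,0,0,0,0,0,1],[0,0,0,0,0,0,1],[0,0,0,0,0,0,1]]]'; done
```

```text
t: 9.1
tool_pos: [0.5932, -0.2138, 0.0019]
orientation: [3.094, 0.542, 0.001]
force: [-0.4, -1.0, 0.8]
opening: 0.0929
t: 9.4
tool_pos: [0.5928, -0.2137, 0.0014]
orientation: [3.094, 0.542, 0.0]
force: [0.1, 0.3, -0.2]
opening: 0.0737
t: 9.7
tool_pos: [0.5928, -0.2136, 0.0013]
orientation: [-3.094, -0.542, 0.0]
force: [-0.7, -1.0, 0.2]
opening: 0.0496
t: 10.0
tool_pos: [0.5928, -0.2136, 0.0013]
orientation: [-3.094, -0.542, 0.0]
force: [-0.1, -1.3, 0.7]
opening: 0.0495
```

```bash
python3 -m inch '[[[0,0,-1,0,0,0,1],[0,0,-3,0,0,0,1],[0,0,-3,0,0,0,1],[0,0,-1,0,0,7,1],[0,0,0,0,0,7,1]]]'>/dev/null
python3 -m inch '[[[0,0,0,0,0,6.2,1],[0,0,0,0,0,0,1],[0,0,0,0,0,0,1],[0,0,0,0,0,0,1]]]'; python3 -c "
from h import *
go([.501,-.056,.05],-91)"
```

```text
t: 10.9
tool_pos: [0.5928, -0.2136, 0.0814]
orientation: [-3.142, 0.005, 0.0]
force: [-0.2, -0.6, 0.1]
opening: 0.0497
t 10.9 tcp [ 592.8 -213.6   81.4] yaw(y) -90.2 z [-0.  0. -1.] open 49.7mm F [-0.2 -0.6  0.1] q [-0.43  0.31  1.54 -0.    1.29  1.15]
turn deg [-0.    0.    0.82] then shift cm [ -9.45 -15.6    3.14]
```

```bash
python3 -m inch '[[[-2.4,-3.9,0,0,0,0.8,1],[-2.4,-3.9,0,0,0,0,1],[-2.35,-3.9,0,0,0,0,1],[-2.3,-3.9,0.7,0,0,0,1],[0,0,2,0,0,0,1]]]'>/dev/null
python3 -m inch '[[[0,0,0.5,0,0,0,1],[0,0,0,0,0,0,1],[0,0,0,0,0,0,1],[0,0,0,0,0,0,1]]]'; python3 -c "
from h import *
import pickle
go([.501,-.056,.011],-91)
c=cam('scene');pickle.dump(c,open('scene2.pkl','wb'));d=cam('top')
cv2.imwrite('pics/p2.png',np.hstack([cv2.resize(c['image'][200:330,150:330],(540,390)),cv2.resize(d['image'][180:280,260:340],(240,300))[:300] if 0 else cv2.resize(d['image'][180:280,260:340],(312,390))])[:,:800])
"
```

```text
t: 11.8
tool_pos: [0.5018, -0.057, 0.0502]
orientation: [3.141, -0.032, 0.002]
force: [0.4, -0.6, 0.0]
opening: 0.0494
t 11.8 tcp [501.8 -57.   50.2] yaw(y) -91.2 z [ 0.001 -0.    -1.   ] open 49.4mm F [ 0.4 -0.6  0. ] q [-0.21  0.03  1.92 -0.    1.2   1.38]
turn deg [ 0.02 -0.07 -0.18] then shift cm [-0.09 -0.1   3.92]
```

View pics/p2.png

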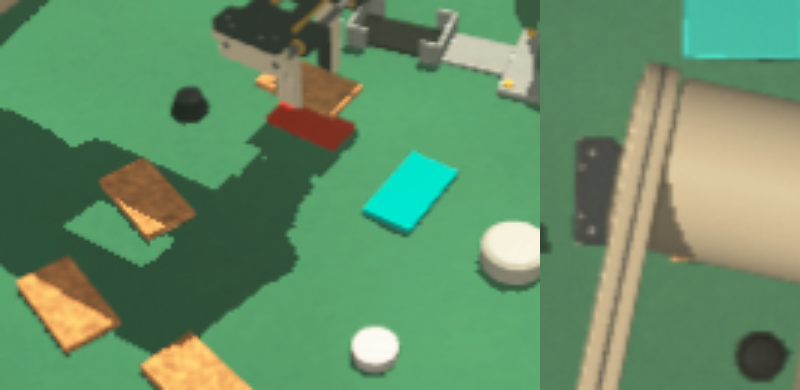

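The pad is held level above the red block. I'll lower it and release.

```bash
python3 -m inch '[[[-0.05,-0.1,1.5,0,0,0,1],[0,0,1.5,0,0,0,1],[0,0,0.8,0,0,0,1],[0,0,0,0,0,0,1],[0,0,0,0,0,0,1]]]'
python3 -m inch '[[[0,0,0.2,0,0,0,1],[0,0,0,0,0,0,1],[0,0,0,0,0,0,1]]]'
python3 -m inch '[[[0,0,0,0,0,0,-1],[0,0,0,0,0,0,-1],[0,0,0,0,0,0,-1],[0,0,0,0,0,0,-1]]]'
python3 -m inch '[[[0,0,-1,0,0,0,-1],[0,0,-3,0,0,0,-1],[0,0,-3,0,0,0,-1],[0,0,-2,0,0,0,-1],[0,0,0,0,0,0,-1]]]'; python3 -c "
from h import *
import pickle
go([.43,-.22,.1],-111.5)
for n in('top','scene'):
    c=cam(n);pickle.dump(c,open(n+'3.pkl','wb'))
    for k in('cork','red'):
        for r in rects(c,k,.016 if k=='red' else .008):
            if r[0][1]<0.1 and .3<r[0][0]<.65: print(n,k,*r)
"

```

```text
t: 12.4
tool_pos: [0.5006, -0.0553, 0.0117]
orientation: [3.141, -0.031, 0.0]
force: [0.3, 0.5, -0.9]
opening: 0.0495
t: 12.7
tool_pos: [0.5007, -0.0552, 0.0097]
orientation: [3.141, -0.031, 0.001]
force: [1.5, 1.3, -0.1]
opening: 0.0496
t: 13.1
tool_pos: [0.5004, -0.0551, 0.0094]
orientation: [3.141, -0.031, 0.0]
force: [-0.0, 0.7, 0.2]
opening: 0.0774
t: 13.6
tool_pos: [0.5032, -0.0557, 0.1037]
orientation: [3.14, -0.031, 0.011]
force: [-0.1, -0.1, -0.1]
opening: 0.0926
t 13.6 tcp [503.2 -55.7 103.7] yaw(y) -91.1 z [ 0.007 -0.002 -1.   ] open 92.6mm F [-0.1 -0.1 -0.1] q [-0.21 -0.04  1.88 -0.    1.3   1.38]
turn deg [ 1.000e-02 -4.100e-01  2.038e+01] then shift cm [-0.79 17.97  0.37]
top cork [ 0.4509 -0.352 ] -26.1 [0.082 0.047]
top cork [ 0.5966 -0.3573] -14.6 [0.086 0.051]
scene cork [ 0.5973 -0.3613] -15.3 [0.092 0.052]
scene cork [ 0.4534 -0.3537] -20.5 [0.093 0.051]
scene cork [ 0.4315 -0.2222] -22.0 [0.094 0.05 ]
scene cork [ 0.4975 -0.0516] -3.4 [0.093 0.056]
```

```bash
python3 -m inch '[[[0,0,0,0,0,7,-1],[0,0,0,0,0,7,-1],[0,0,0,0,0,6.4,-1],[-0.4,3.6,0,0,0,0,-1],[-0.4,3.6,0,0,0,0,-1]]]'>/dev/null
python3 -m inch '[[[0,3.6,0,0,0,0,-1],[0,3.6,0,0,0,0,-1],[0,3.5,1,0,0,0,-1],[0,0,0,0,0,0,-1],[0,0,0,0,0,0,-1]]]'; python3 -c "
from h import *
go([.430,-.2197,.002],-111.7)
for i in range(1):
    for r in rects(cam('scene'),'cork',.008):
            if r[0][1]<0.1 and .3<r[0][0]<.65: print(*r)"
```

```text
t: 14.7
tool_pos: [0.4259, -0.2184, 0.0876]
orientation: [-3.084, 0.59, 0.004]
force: [1.0, 0.5, 0.7]
opening: 0.0929
t 14.7 tcp [ 425.9 -218.4   87.6] yaw(y) -111.7 z [-0.003  0.002 -1.   ] open 92.9mm F [1.  0.5 0.7] q [-0.58 -0.09  1.96  0.    1.28  1.37]
turn deg [-0.05  0.18  0.05] then shift cm [ 0.43 -0.03  8.56]
[ 0.5969 -0.3612] -15.6 [0.093 0.052]
[ 0.4535 -0.3534] -20.7 [0.093 0.05 ]
[ 0.4316 -0.2222] -21.9 [0.094 0.051]
[ 0.4973 -0.0516] -3.4 [0.093 0.056]
```

```bash
python3 -m inch '[[[0.2,0,2,0,0,0,-1],[0,0,3,0,0,0,-1],[0,0,2.2,0,0,0,-1],[0,0,0,0,0,0,-1],[0,0,0,0,0,0,-1]]]'>/dev/null
python3 -c "
from h import *
go([.430,-.2197,.002],-111.7)"
```

```text
t 15.2 tcp [ 429.2 -218.3   17.3] yaw(y) -111.4 z [-0.001  0.001 -1.   ] open 92.8mm F [ 1.  -0.7  0.6] q [-0.58  0.01  2.    0.    1.13  1.37]
turn deg [-0.02  0.07  0.26] then shift cm [0.13 0.1  1.53]
```

```bash
python3 -m inch '[[[0.1,0.1,0.8,0,0,0.2,-1],[0,0,0.7,0,0,0,-1],[0,0,0,0,0,0,-1],[0,0,0,0,0,0,-1]]]'
for i in 1 2; do python3 -m inch '[[[0,0,0,0,0,0,1],[0,0,0,0,0,0,1],[0,0,0,0,0,0,1],[0,0,0,0,0,0,1]]]' ;done
python3 -m inch '[[[0,0,-1,0,0,0,1],[0,0,-3,0,0,0,1],[0,0,-3,0,0,0,1],[0,0,-1,0,0,-7,1],[0,0,0,0,0,-7,1]]]'>/dev/null
python3 -m inch '[[[0,0,0,0,0,-6.6,1],[0,0,0,0,0,0,1],[0,0,0,0,0,0,1],[0,0,0,0,0,0,1]]]'; python3 -c "
from h import *
go([.5007,-.0552,.04],-91.1)"
```

```text
t: 15.65
tool_pos: [0.4297, -0.2208, 0.0024]
orientation: [-3.085, 0.592, 0.0]
force: [-1.4, 0.8, -0.1]
opening: 0.0926
t: 16.05
tool_pos: [0.4298, -0.2208, 0.0025]
orientation: [3.085, -0.592, 0.0]
force: [-0.8, -0.6, -0.6]
opening: 0.0655
t: 16.45
tool_pos: [0.4297, -0.2207, 0.0023]
orientation: [-3.085, 0.592, 0.0]
force: [0.5, 0.9, 1.1]
opening: 0.0494
t: 17.35
tool_pos: [0.4296, -0.2207, 0.0824]
orientation: [-3.141, 0.035, 0.0]
force: [-0.5, 0.6, -1.2]
opening: 0.0492
t 17.4 tcp [ 429.6 -220.7   82.4] yaw(y) -91.3 z [-0.  0. -1.] open 49.2mm F [-0.5  0.6 -1.2] q [-0.58 -0.08  1.96  0.    1.26  1.01]
turn deg [-0.    0.   -0.18] then shift cm [  6.79 -16.68   4.24]
```

```bash
python3 -m inch '[[[1.7,-4.2,0,0,0,0,1],[1.7,-4.2,0,0,0,0,1],[1.7,-4.2,0,0,0,0,1],[1.69,-4.08,0,0,0,0,1],[0,0,1.5,0,0,0,1]]]'>/dev/null
python3 -m inch '[[[0,0,1.5,0,0,0,1],[0,0,1.2,0,0,0,1],[0,0,0,0,0,0,1],[0,0,0,0,0,0,1],[0,0,0,0,0,0,1]]]'; python3 -c "
from h import *
go([.5007,-.0552,.0190],-91.1)"
```

```text
t: 18.35
tool_pos: [0.5011, -0.0563, 0.0408]
orientation: [3.141, -0.033, 0.001]
force: [1.3, 0.4, 0.1]
opening: 0.0499
t 18.4 tcp [501.1 -56.3  40.8] yaw(y) -91.2 z [ 0.001 -0.    -1.   ] open 49.9mm F [1.3 0.4 0.1] q [-0.21  0.04  1.93 -0.    1.18  1.38]
turn deg [ 0.01 -0.04 -0.12] then shift cm [-0.04 -0.1   2.18]
```

```bash
python3 -m inch '[[[-0.04,-0.1,1,0,0,0,1],[0,0,1,0,0,0,1],[0,0,0.15,0,0,0,1],[0,0,0,0,0,0,1],[0,0,0,0,0,0,1]]]'
python3 -m inch '[[[0,0,0,0,0,0,-1],[0,0,0,0,0,0,-1],[0,0,0,0,0,0,-1],[0,0,0,0,0,0,-1]]]'
python3 -m inch '[[[0,0,-1,0,0,0,-1],[0,0,-3,0,0,0,-1],[0,0,-3,0,0,0,-1],[0,0,-1,0,0,5,-1],[0,0,0,0,0,5,-1]]]' >/dev/null
python3 -m inch '[[[0,4,0,0,0,5,-1],[0,4,0,0,0,5,-1],[0,4,0,0,0,0,-1],[0,4,0,0,0,0,-1],[0,0,0,0,0,0,-1]]]'; python3 -c "
from h import *
import pickle
c=cam('scene');pickle.dump(c,open('scene4.pkl','wb'))
for z in(.008,.024):
  for r in rects(c,'cork',z):
    if r[0][1]<0.1 and .3<r[0][0]<.65: print(z,*r)
go([.4516,-.3510,.06],-110.9)"
```

```text
t: 18.85
tool_pos: [0.5001, -0.0541, 0.0184]
orientation: [-3.141, 0.031, 0.001]
force: [-0.4, -0.1, -0.7]
opening: 0.0495
t: 19.25
tool_pos: [0.5005, -0.0543, 0.0189]
orientation: [-3.141, 0.031, -0.0]
force: [-0.3, -0.5, 0.3]
opening: 0.0769
t: 20.25
tool_pos: [0.4516, -0.2105, 0.0999]
orientation: [3.085, -0.582, 0.001]
force: [0.0, 0.3, -0.7]
opening: 0.0928
0.008 [ 0.5969 -0.3611] -15.7 [0.093 0.052]
0.008 [ 0.4534 -0.3534] -20.7 [0.093 0.05 ]
0.008 [ 0.4939 -0.0471] -7.7 [0.099 0.064]
0.024 [ 0.6052 -0.37  ] -15.7 [0.091 0.051]
0.024 [ 0.4645 -0.3624] -20.7 [0.091 0.049]
0.024 [ 0.5043 -0.0621] -7.7 [0.097 0.062]
t 20.3 tcp [ 452.3 -208.5   99.7] yaw(y) -111.3 z [ 0.001 -0.001 -1.   ] open 92.5mm F [-0.6 -0.7 -0. ] q [-0.53 -0.06  1.9  -0.    1.29  1.41]
turn deg [ 0.02 -0.05 -0.45] then shift cm [ 5.02 13.33  3.97]
```

```bash
python3 -m inch '[[[1.25,3.3,0,0,0,-0.4,-1],[1.25,3.3,0,0,0,0,-1],[1.25,3.3,0,0,0,0,-1],[1.27,3.4,2,0,0,0,-1],[0,0,3,0,0,0,-1]]]'>/dev/null
python3 -m inch '[[[0,0,2,0,0,0,-1],[0,0,1,0,0,0,-1],[0,0,0,0,0,0,-1],[0,0,0,0,0,0,-1],[0,0,0,0,0,0,-1]]]'; python3 -c "
from h import *
go([.4516,-.3510,.002],-110.9)"
```

```text
t: 21.3
tool_pos: [0.4537, -0.3492, 0.0206]
orientation: [3.089, -0.564, 0.004]
force: [0.6, -0.8, 0.4]
opening: 0.0932
t 21.3 tcp [ 453.7 -349.2   20.6] yaw(y) -110.7 z [ 0.002 -0.002 -1.   ] open 93.2mm F [ 0.6 -0.8  0.4] q [-0.75  0.24  1.75  0.    1.15  1.19]
turn deg [ 0.06 -0.15  0.21] then shift cm [-0.13  0.24  1.86]
```

```bash
python3 -m inch '[[[-0.1,0.2,1,0,0,0,-1],[0,0,0.8,0,0,0,-1],[0,0,0,0,0,0,-1],[0,0,0,0,0,0,-1],[0,0,0,0,0,0,-1]]]'
for i in 1 2; do python3 -m inch '[[[0,0,0,0,0,0,1],[0,0,0,0,0,0,1],[0,0,0,0,0,0,1],[0,0,0,0,0,0,1]]]' ;done
python3 -m inch '[[[0,0,-1,0,0,0,1],[0,0,-3,0,0,0,1],[0,0,-3,0,0,0,1],[0,0,-2,0,0,-7,1],[0,0,0,0,0,-7,1]]]'>/dev/null
python3 -m inch '[[[0,0,0,0,0,-6,1],[0,0,0,0,0,0,1],[0,0,0,0,0,0,1],[0,0,0,0,0,0,1]]]'; python3 -c "
from h import *
go([.5005,-.0547,.05],-91.1)"
```

```text
t: 21.8
tool_pos: [0.4505, -0.35, 0.0003]
orientation: [-3.09, 0.565, 0.001]
force: [-0.9, 0.4, -0.0]
opening: 0.093
t: 22.2
tool_pos: [0.4508, -0.3502, 0.0008]
orientation: [-3.09, 0.565, 0.0]
force: [-0.2, -0.1, 0.2]
opening: 0.0655
t: 22.6
tool_pos: [0.4508, -0.3503, 0.0008]
orientation: [3.09, -0.565, 0.0]
force: [0.4, -0.0, 1.3]
opening: 0.0495
t: 23.5
tool_pos: [0.4507, -0.3502, 0.0908]
orientation: [-3.141, 0.024, 0.0]
force: [0.2, 0.3, -0.0]
opening: 0.0497
t 23.5 tcp [ 450.7 -350.2   90.8] yaw(y) -90.9 z [-0.  0. -1.] open 49.7mm F [ 0.2  0.3 -0. ] q [-0.75  0.15  1.71  0.    1.29  0.84]
turn deg [-0.01  0.01  0.23] then shift cm [  4.41 -29.64   4.08]
```

```bash
python3 -m inch '[[[0.6,-4.2,0,0,0,0.2,1],[0.6,-4.2,0,0,0,0,1],[0.6,-4.2,0,0,0,0,1],[0.6,-4.2,0,0,0,0,1],[0.6,-4.2,0,0,0,0,1]]]'>/dev/null
python3 -m inch '[[[0.6,-4.2,0,0,0,0,1],[0.81,-4.44,0,0,0,0,1],[0,0,2,0,0,0,1],[0,0,2,0,0,0,1],[0,0,0,0,0,0,1]]]'>/dev/null
python3 -m inch '[[[0,0,0,0,0,0,1],[0,0,0,0,0,0,1],[0,0,0,0,0,0,1]]]'; python3 -c "
from h import *
go([.5005,-.0547,.0255],-91.1)"
```

```text
t: 24.8
tool_pos: [0.5004, -0.0552, 0.0521]
orientation: [3.141, -0.027, 0.003]
force: [-0.6, 0.1, -1.0]
opening: 0.0496
t 24.8 tcp [500.4 -55.2  52.1] yaw(y) -91.0 z [ 0.002 -0.    -1.   ] open 49.6mm F [-0.6  0.1 -1. ] q [-0.21  0.02  1.92  0.    1.2   1.38]
turn deg [ 0.02 -0.11  0.11] then shift cm [ 0.01 -0.05  2.66]
```

```bash
python3 -m inch '[[[0,-0.05,1.3,0,0,0,1],[0,0,1.1,0,0,0,1],[0,0,0.25,0,0,0,1],[0,0,0,0,0,0,1],[0,0,0,0,0,0,1]]]'
python3 -m inch '[[[0,0,0,0,0,0,1],[0,0,0,0,0,0,-1],[0,0,0,0,0,0,-1],[0,0,0,0,0,0,-1],[0,0,0,0,0,0,-1]]]'
python3 -m inch '[[[0,0,-1,0,0,0,-1],[0,0,-3,0,0,0,-1],[0,0,-3,0,0,0,-1],[0,0,-1,0,0,5,-1],[0,0,0,0,0,5,-1]]]' >/dev/null
python3 -m inch '[[[0,4,0,0,0,4.7,-1],[0,4,0,0,0,0,-1],[0,4,0,0,0,0,-1],[0,4,0,0,0,0,-1],[0,0,0,0,0,0,-1]]]'; python3 -c "
from h import *
import pickle
c=cam('scene');pickle.dump(c,open('scene5.pkl','wb'))
for z in(.008,):
  for r in rects(c,'cork',z):
    if r[0][1]<0.1 and .3<r[0][0]<.65: print(z,*r)
go([.596,-.359,.06],-105.3)"
```

```text
t: 25.3
tool_pos: [0.4993, -0.0542, 0.0241]
orientation: [3.141, -0.026, -0.001]
force: [-2.7, 0.1, 7.2]
opening: 0.0499
t: 25.8
tool_pos: [0.4992, -0.054, 0.0239]
orientation: [-3.141, 0.025, 0.001]
force: [0.5, -0.4, -0.0]
opening: 0.0772
t: 26.8
tool_pos: [0.4587, -0.2131, 0.1054]
orientation: [3.11, -0.433, 0.002]
force: [0.5, 0.8, 1.0]
opening: 0.0929
0.008 [ 0.5969 -0.3611] -15.7 [0.093 0.052]
0.008 [ 0.4913 -0.0434] -12.5 [0.103 0.07 ]
t 26.9 tcp [ 459.2 -210.9  105.1] yaw(y) -105.8 z [ 0.001 -0.001 -1.   ] open 93.1mm F [0.6 1.7 0. ] q [-0.53 -0.04  1.88 -0.    1.31  1.32]
turn deg [ 0.02 -0.05 -0.55] then shift cm [17.1  10.67  4.51]
```

```bash
python3 -m inch '[[[3.4,2.1,0,0,0,-0.5,-1],[3.4,2.1,0,0,0,0,-1],[3.4,2.1,0,0,0,0,-1],[3.4,2.1,0,0,0,0,-1],[3.5,2.2,0.5,0,0,0,-1]]]'>/dev/null
python3 -m inch '[[[0,0,3,0,0,0,-1],[0,0,3,0,0,0,-1],[0,0,1.5,0,0,0,-1],[0,0,0,0,0,0,-1],[0,0,0,0,0,0,-1]]]'>/dev/null
python3 -m inch '[[[0,0,0,0,0,0,-1],[0,0,0,0,0,0,-1]]]'; python3 -c "
from h import *
go([.596,-.359,.002],-105.4)"
```

```text
t: 28.05
tool_pos: [0.5981, -0.3568, 0.0268]
orientation: [3.113, -0.413, 0.005]
force: [-0.3, 0.1, -0.6]
opening: 0.0931
t 28.1 tcp [ 598.1 -356.8   26.8] yaw(y) -105.1 z [ 0.003 -0.002 -1.   ] open 93.1mm F [-0.3  0.1 -0.6] q [-0.61  0.53  1.36  0.    1.25  1.22]
turn deg [ 0.07 -0.19  0.28] then shift cm [-0.14  0.27  2.48]
```

```bash
python3 -m inch '[[[-0.1,0.2,1.3,0,0,0.2,-1],[0,0,1.1,0,0,0,-1],[0,0,0,0,0,0,-1],[0,0,0,0,0,0,-1],[0,0,0,0,0,0,-1]]]'
for i in 1 2; do python3 -m inch '[[[0,0,0,0,0,0,1],[0,0,0,0,0,0,1],[0,0,0,0,0,0,1],[0,0,0,0,0,0,1]]]' ;done
python3 -m inch '[[[0,0,-1,0,0,0,1],[0,0,-3,0,0,0,1],[0,0,-3,0,0,0,1],[0,0,-2,0,0,-7,1],[0,0,0,0,0,-7,1]]]'>/dev/null
python3 -m inch '[[[0,0,0,0,0,-0.4,1],[0,0,0,0,0,0,1],[0,0,0,0,0,0,1],[0,0,0,0,0,0,1]]]'; python3 -c "
from h import *
go([.5000,-.0547,.06],-91.1)"
```

```text
t: 28.55
tool_pos: [0.5957, -0.3583, 0.0004]
orientation: [3.113, -0.419, 0.002]
force: [2.0, -2.3, 4.0]
opening: 0.0927
t: 28.95
tool_pos: [0.5951, -0.3577, 0.0004]
orientation: [-3.114, 0.419, 0.001]
force: [-0.1, -0.1, 6.2]
opening: 0.0657
t: 29.35
tool_pos: [0.5951, -0.3577, 0.0003]
orientation: [3.114, -0.419, -0.001]
force: [0.3, 0.1, 6.1]
opening: 0.0496
t: 30.25
tool_pos: [0.5947, -0.3574, 0.0892]
orientation: [-3.14, 0.028, 0.002]
force: [-0.2, 0.6, -0.4]
opening: 0.0496
t 30.2 tcp [ 594.7 -357.4   89.2] yaw(y) -91.0 z [-0.002  0.001 -1.   ] open 49.6mm F [-0.2  0.6 -0.4] q [-0.61  0.47  1.32 -0.    1.35  0.97]
turn deg [-0.06  0.09  0.07] then shift cm [-10.05 -30.08   2.92]
```

```bash
python3 -m inch '[[[-1.4,-4.3,0,0,0,0,1],[-1.4,-4.3,0,0,0,0,1],[-1.4,-4.3,0,0,0,0,1],[-1.4,-4.3,0,0,0,0,1],[-1.4,-4.3,0,0,0,0,1]]]'>/dev/null
python3 -m inch '[[[-1.4,-4.3,0,0,0,0,1],[-1.65,-4.28,0,0,0,0,1],[0,0,1.5,0,0,0,1],[0,0,1.2,0,0,0,1],[0,0,0,0,0,0,1]]]'>/dev/null
python3 -m inch '[[[0,0,0,0,0,0,1],[0,0,0,0,0,0,1],[0,0,0,0,0,0,1],[0,0,0,0,0,0,1]]]'; python3 -c "
from h import *
go([.5000,-.0547,.0335],-91.1)"
```

```text
t: 31.65
tool_pos: [0.5001, -0.0559, 0.0637]
orientation: [3.141, -0.027, 0.001]
force: [-0.8, 0.4, -0.4]
opening: 0.0497
t 31.6 tcp [500.1 -55.9  63.7] yaw(y) -91.0 z [ 0.001 -0.    -1.   ] open 49.7mm F [-0.8  0.4 -0.4] q [-0.21  0.    1.92 -0.    1.22  1.37]
turn deg [ 0.01 -0.04  0.13] then shift cm [-0.01 -0.12  3.02]
```

```bash
python3 -m inch '[[[0,-0.1,1.3,0,0,0,1],[0,0,1.2,0,0,0,1],[0,0,0.35,0,0,0,1],[0,0,0,0,0,0,1],[0,0,0,0,0,0,1]]]'
python3 -m inch '[[[0,0,0,0,0,0,1],[0,0,0,0,0,0,-1],[0,0,0,0,0,0,-1],[0,0,0,0,0,0,-1],[0,0,0,0,0,0,-1]]]'
python3 -m inch '[[[0,0,-1,0,0,0,-1],[0,0,-3,0,0,0,-1],[0,0,-3,0,0,0,-1],[0,4,-1,0,0,0,-1],[0,4,0,0,0,0,-1]]]' >/dev/null
python3 -m inch '[[[0,4,0,0,0,0,-1],[0,4,0,0,0,0,-1],[0,4,0,0,0,0,-1],[0,4,0,0,0,0,-1],[0,0,0,0,0,0,-1]]]'; python3 -c "
from h import *
import pickle
c=cam('scene');d=cam('top');pickle.dump((c,d),open('s6.pkl','wb'))
cv2.imwrite('pics/p6.png',np.hstack([cv2.resize(c['image'][200:270,215:300],(510,420),interpolation=2),cv2.resize(d['image'][200:260,280:320],(280,420),interpolation=2)]))
st()"
```

```text
t: 32.15
tool_pos: [0.4995, -0.0543, 0.0345]
orientation: [-3.141, 0.025, 0.001]
force: [0.1, -0.8, -0.1]
opening: 0.0495
t: 32.65
tool_pos: [0.4998, -0.0544, 0.0349]
orientation: [3.141, -0.025, 0.0]
force: [-0.0, -0.5, -0.0]
opening: 0.0768
t: 33.65
tool_pos: [0.4954, -0.2991, 0.1159]
orientation: [3.139, -0.032, 0.002]
force: [-0.4, 0.4, -0.8]
opening: 0.093
t 33.8 tcp [ 495.6 -295.1  115.3] yaw(y) -91.0 z [ 0.  0. -1.] open 93.1mm F [-0.2  0.6 -0.8] q [-0.63  0.14  1.67  0.    1.33  0.96]
```

View pics/p6.png

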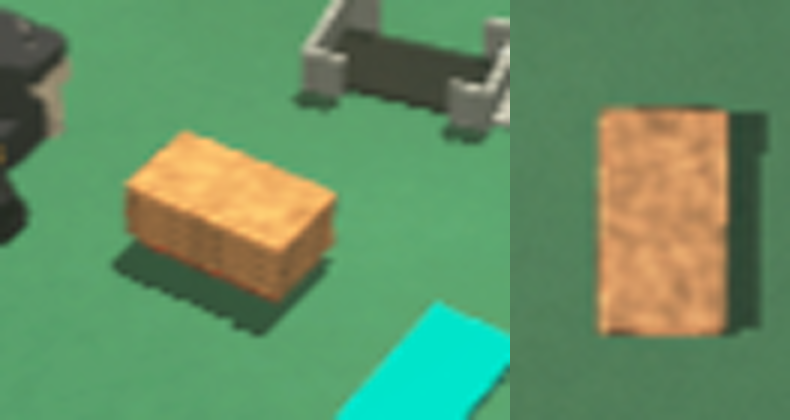

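The pile on the block is neat in both views, within about 1–2 mm. Now I zoom on the well.

```bash
python3 -c "
from h import *
import pickle
c,d=pickle.load(open('s6.pkl','rb'))
cv2.imwrite('pics/p7.png',np.hstack([cv2.resize(c['image'][185:235,260:320],(480,400),interpolation=2),cv2.resize(d['image'][200:255,220:262],(306,400),interpolation=2)]))
for n,i in(('scene',c),('top',d)):
    hsv=cv2.cvtColor(i['image'],cv2.COLOR_BGR2HSV)
    b=i['image'].max(2); sat=hsv[...,1]
    print(n)
    r=(slice(195,225),slice(262,312)) if n=='scene' else (slice(206,252),slice(226,260))
    v=b[r]; print('\n'.join(' '.join('%3d'%x for x in row[::2]) for row in v[::2])) if n=='x' else 0
    print([tuple(x) for x in rects(i,'cork',.040) if -.1<x[0][1]<0])
"
```

```text
scene
[(array([ 0.5099, -0.0697]), np.float64(-18.2), array([0.103, 0.073]))]
top
[(array([ 0.4988, -0.053 ]), np.float64(-0.9), array([0.091, 0.051])), (array([ 0.8956, -0.0456]), np.float64(86.9), array([0.138, 0.053]))]
```

View pics/p7.png

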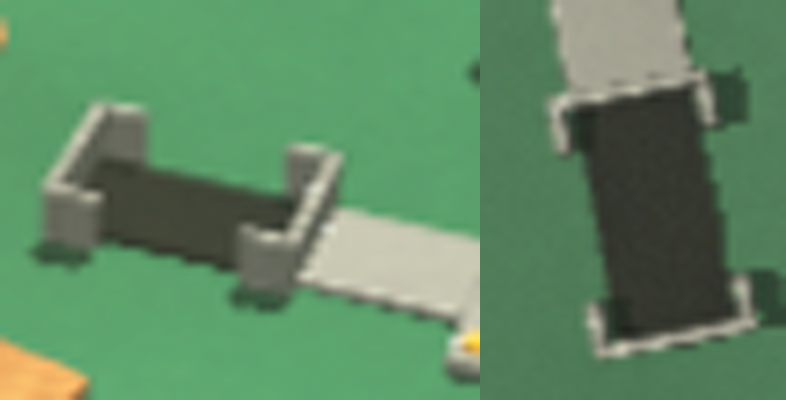

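```bash
cat > fit.py <<'E'
from h import *
import pickle
from scipy.optimize import minimize
c,d=pickle.load(open('s6.pkl','rb'))
S=8
def render(cam,p,r0,r1,c0,c1):
    a=p[2]; Rz=np.array([[np.cos(a),-np.sin(a)],[np.sin(a),np.cos(a)]])
    def poly(P,z):
        P=np.array(P,float); W=np.c_[P@Rz.T+p[:2],np.full(len(P),z)]
        return w2pix(cam,W)
    def draw(polys):
        m=np.zeros(((r1-r0)*S,(c1-c0)*S),np.uint8)
        for q in polys: cv2.fillPoly(m,[np.round(((q-[c0,r0]+.5)*S-.5)*64).astype(np.int32)],255,shift=6)
        return m
    def box(x0,x1,y0,y1,z): return poly([(x0,y0),(x1,y0),(x1,y1),(x0,y1)],z)
    rim=[];side=[]
    for s in(1,-1):
        rim.append(box(s*.0475,s*.0525,-.032,.032,.026))
        for t in(1,-1): rim.append(box(s*.0295,s*.0525,t*.027,t*.032,.026))
        bs=[(.0475,.0525,-.032,.032)]+[(.0295,.0525,t*.027,t*.032) for t in(1,-1)]
        for b in bs:
            q=np.vstack([box(s*b[0],s*b[1],b[2],b[3],z) for z in(0,.026)])
            side.append(cv2.convexHull(q.astype(np.float32)).reshape(-1,2))
    R_=draw(rim);F=draw([box(-.0475,.0475,-.024,.024,.004)]+[box(s*.0295,s*.0475,-.027,.027,.004) for s in(1,-1)])
    Sd=draw(side); ign=draw([box(.0525,.25,-.06,.06,.004)])
    Sd[R_>0]=0; F[(R_>0)|(Sd>0)]=0
    f=lambda m:cv2.resize(m,(c1-c0,r1-r0),interpolation=cv2.INTER_AREA)/255.
    return f(R_),f(Sd),f(F),f(ign)
def cost(p,cam,box,full=False):
    r,s,f,i=render(cam,p,*box)
    im=cam['image'][box[0]:box[1],box[2]:box[3]].astype(float).reshape(-1,3)
    A=np.stack([r,s,f,1-r-s-f],-1).reshape(-1,4); w=(i.ravel()<.02)
    x,_,_,_=np.linalg.lstsq(A[w],im[w],rcond=None)
    return ((A[w]@x-im[w])**2).mean()
if __name__=="__main__":
    for n,cam,bx in(('top',d,(196,254,222,264)),('scene',c,(188,226,260,312))):
        best=None
        for a0 in(.15,.18):
          o=minimize(cost,[.505 if n=='top' else .507,.118 if n=='top' else .113,a0],args=(cam,bx),method='Nelder-Mead',options=dict(initial_simplex=np.array([[.51,.11,a0],[.5,.11,a0],[.51,.125,a0],[.505,.115,a0+.04]]),xatol=1e-5,fatol=1e-4))
          if best is None or o.fun<best.fun: best=o
        print(n,np.round(best.x[:2],4),np.degrees(best.x[2]).round(2),best.fun)
E
python3 fit.py
```

```text
top [0.5066 0.1138] 10.98 77.57121887792246
scene [0.5068 0.1124] 10.99 104.05418933156349
```

Both fits agree: the well is at about (0.507, 0.113), yaw 11°. Before gripping the pile I check how well its ends line up.

```bash
python3 -c "
from h import *
import pickle
c,d=pickle.load(open('s6.pkl','rb'))
im=cv2.resize(c['image'][214:256,230:276],(784,716),interpolation=2)[:600]
for z in(.008,.016,.024,.032,.040):
    a=np.radians(-1); Rz=np.array([[np.cos(a),-np.sin(a)],[np.sin(a),np.cos(a)]])
    P=np.array([(-.045,-.025),(.045,-.025),(.045,.025)])@Rz.T+[.4995,-.0542]
    q=(w2pix(c,np.c_[P,np.full(3,z)])-[230,214]+.5)*[784/46,716/42]-.5
    cv2.polylines(im,[np.round(q).astype(int)],False,(255,0,0),1)
cv2.imwrite('pics/p8.png',im)
"
```

```text
(no output)
```

View pics/p8.png

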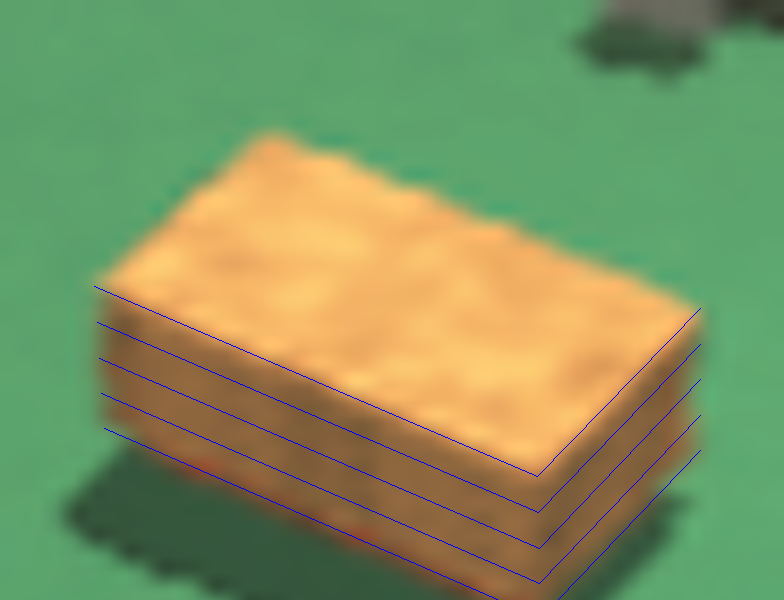

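The predicted layer outlines match the picture to under 1 mm, so the pile is straight and sits at (0.4995, -0.054). I go back and grip it.

```bash
python3 -c "
from h import *
go([.4996,-.0543,.09],-91.1)"
python3 -m inch '[[[0,-4,0,0,0,0,-1],[0,-4,0,0,0,0,-1],[0,-4,0,0,0,0,-1],[0,-4,0,0,0,0,-1],[0,-4,0,0,0,0,-1]]]' 50 >/dev/null
python3 -m inch '[[[0,-4,0,0,0,0,-1],[0,0,0,0,0,0,-1],[0,0,0,0,0,0,-1],[0,0,0,0,0,0,-1],[0,0,0,0,0,0,-1]]]' >/dev/null
python3 -c "
from h import *
go([.4996,-.0543,.006],-91.1)"
```

```text
t 33.8 tcp [ 495.6 -295.1  115.3] yaw(y) -91.0 z [ 0.  0. -1.] open 93.1mm F [-0.2  0.6 -0.8] q [-0.63  0.14  1.67  0.    1.33  0.96]
turn deg [-0.01 -0.01  0.06] then shift cm [ -0.06 -24.08   2.53]
t 34.8 tcp [499.7 -55.2 115. ] yaw(y) -91.0 z [ 0. -0. -1.] open 93.0mm F [-0.  -0.1  0.1] q [-0.21 -0.06  1.88 -0.    1.33  1.38]
turn deg [ 0.01 -0.01  0.11] then shift cm [-1.00e-02 -9.00e-02  1.09e+01]
```

```bash
python3 -m inch '[[[0,-0.1,2,0,0,0,-1],[0,0,3,0,0,0,-1],[0,0,3,0,0,0,-1],[0,0,2,0,0,0,-1],[0,0,0.6,0,0,0,-1]]]' >/dev/null
python3 -m inch '[[[0,0,0,0,0,0,-1],[0,0,0,0,0,0,-1],[0,0,0.3,0,0,0,-1],[0,0,0,0,0,0,-1],[0,0,0,0,0,0,-1]]]'
python3 -c "
from h import *
go([.4996,-.0543,.006],-91.1)"
```

```text
t: 35.75
tool_pos: [0.5002, -0.0534, 0.0064]
orientation: [3.141, -0.025, 0.002]
force: [-0.1, 0.2, 0.4]
opening: 0.093
t 35.8 tcp [500.2 -53.4   6.4] yaw(y) -90.9 z [ 0.001 -0.    -1.   ] open 93.0mm F [-0.1  0.2  0.4] q [-0.21  0.09  1.95  0.    1.11  1.38]
turn deg [ 0.01 -0.06  0.18] then shift cm [-0.06  0.09  0.04]
```

Shut the jaws and lift.

```bash
python3 -m inch '[[[0,0.1,0,0,0,0.2,1],[0,0,0,0,0,0,1],[0,0,0,0,0,0,1],[0,0,0,0,0,0,1],[0,0,0,0,0,0,1]]]' 50 >/dev/null
python3 -m inch '[[[0,0,0,0,0,0,1],[0,0,0,0,0,0,1],[0,0,0,0,0,0,1]]]'
python3 -m inch '[[[0,0,-1,0,0,0,1],[0,0,-2,0,0,0,1],[0,0,-2,0,0,0,1],[0,0,-2,0,0,0,1],[0,0,-2,0,0,0,1]]]' >/dev/null
python3 -m inch '[[[0,0,0,0,0,0,1],[0,0,0,0,0,0,1],[0,0,0,0,0,0,1],[0,0,0,0,0,0,1]]]'
python3 -c "
from h import *
go([.507,.1126,.09],-79)"
```

```text
t: 36.55
tool_pos: [0.4997, -0.0544, 0.0058]
orientation: [3.141, -0.031, -0.0]
force: [-0.7, -0.7, -0.7]
opening: 0.0498
t: 37.45
tool_pos: [0.4986, -0.0542, 0.0943]
orientation: [-3.141, 0.031, 0.004]
force: [0.5, -0.2, -1.1]
opening: 0.0495
t 37.5 tcp [498.6 -54.2  94.3] yaw(y) -91.1 z [-0.002  0.001 -1.   ] open 49.5mm F [ 0.5 -0.2 -1.1] q [-0.21 -0.04  1.89 -0.    1.29  1.38]
turn deg [ -0.04   0.14 -12.13] then shift cm [  4.   -16.21   0.43]
```

```bash
python3 -m inch '[[[0,0,0,0,0,-4,1],[0,0,0,0,0,-4,1],[0,0,0,0,0,-4.1,1],[0.8,-3.2,0,0,0,0,1],[0.8,-3.2,0,0,0,0,1]]]' >/dev/null
python3 -m inch '[[[0.8,-3.2,0,0,0,0,1],[0.8,-3.2,0,0,0,0,1],[0.8,-3.3,0,0,0,0,1],[0,0,0,0,5,0,1],[0,0,0,0,5,0,1]]]' >/dev/null
python3 -m inch '[[[0,0,0,0,5,0,1],[0,0,0,0,0,0,1],[0,0,0,0,0,0,1],[0,0,0,0,0,0,1],[0,0,0,0,0,0,1]]]'
python3 -c "
from h import *
go([.507,.1126,.07],-79,15)
import pickle
c=cam('scene');d=cam('top');pickle.dump((c,d),open('s9.pkl','wb'))
cv2.imwrite('pics/p9.png',np.hstack([cv2.resize(c['image'][150:240,250:340],(400,400),interpolation=2),cv2.resize(d['image'][180:260,200:280],(400,400),interpolation=2)]))
"
```

```text
t: 38.95
tool_pos: [0.5095, 0.1113, 0.0966]
orientation: [-3.076, -0.295, -0.405]
force: [0.0, 0.1, -2.6]
opening: 0.0498
t 39.0 tcp [509.5 111.3  96.6] yaw(y) -79.0 z [ 0.254  0.049 -0.966] open 49.8mm F [ 0.   0.1 -2.6] q [ 0.1  -0.26  2.11  0.03  1.03  1.47]
turn deg [ 0.01  0.   -0.04] then shift cm [-0.9  -0.18  2.51]
```

View pics/p9.png

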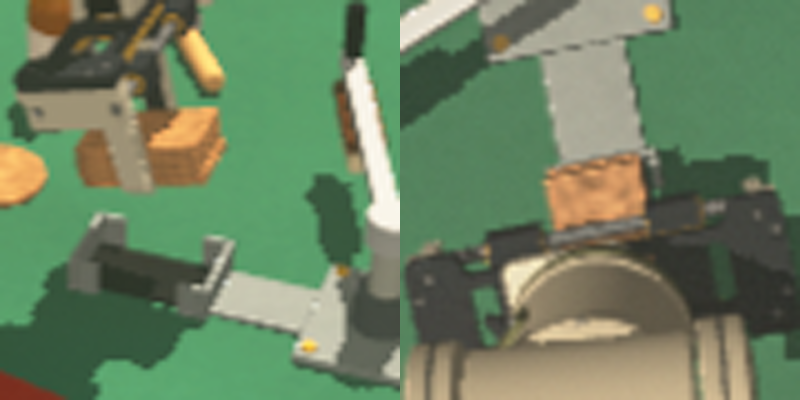

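```bash
python3 -c "
from h import *
import pickle
c,d=pickle.load(open('s9.pkl','rb'))
s,M=st(0); p=s['tool_pos']
r0,c0,h,w,k=166,264,34,44,17
im=cv2.resize(c['image'][r0:r0+h,c0:c0+w],(w*k,h*k),interpolation=2)
for i in range(5):
    z=-.0022-.008*i
    L=np.array([(-.045,.025,z),(.045,.025,z),(.045,-.025,z)])
    q=(w2pix(c,L@M.T+p)-[c0,r0]+.5)*k-.5
    cv2.polylines(im,[np.round(q).astype(int)],False,(255,0,0),1)
cv2.imwrite('pics/p10.png',im)
"
```

```text
(no output)
```

View pics/p10.png

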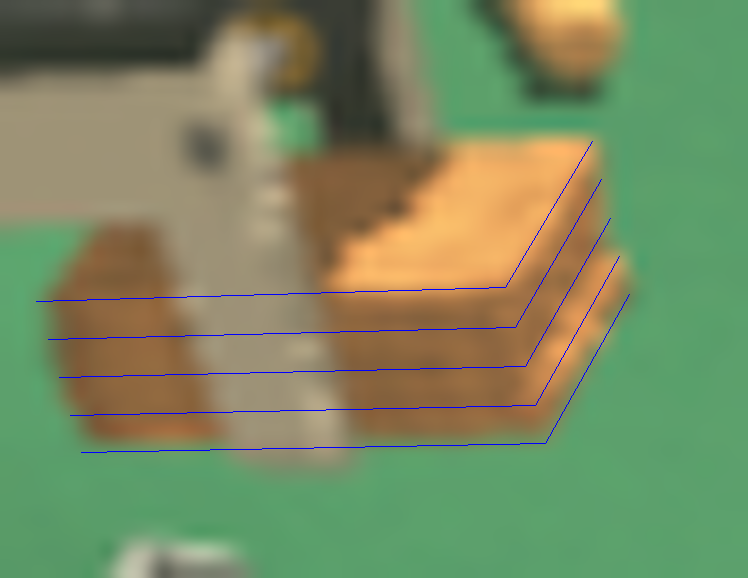

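The held pile matches the predicted outline to about 1 px. I lower it in stages.

```bash
python3 -c "
from h import *
go([.510,.1132,.045],-79,15)"
python3 -m inch '[[[-0.6,-0.2,1.2,0,0,0,1],[-0.68,0,1.6,0,0,0,1],[0,0,2,0,0,0,1],[0,0,0,0,0,0,1],[0,0,0,0,0,0,1]]]' >/dev/null
python3 -m inch '[[[0,0,0,0,0,0,1],[0,0,0,0,0,0,1],[0,0,0,0,0,0,1]]]' 
python3 -c "
from h import *
go([.510,.1132,.045],-79,15)
go([.510,.1132,.0165],-79,15)"

```

```text
t 39.0 tcp [509.1 111.3  96.2] yaw(y) -79.0 z [ 0.254  0.049 -0.966] open 49.4mm F [-0.1 -0.2 -1.5] q [ 0.1  -0.26  2.11  0.03  1.03  1.47]
turn deg [ 0.01  0.01 -0.03] then shift cm [-1.21 -0.17  4.98]
t: 39.85
tool_pos: [0.5086, 0.1133, 0.0471]
orientation: [-3.076, -0.295, -0.407]
force: [-1.1, -0.4, -1.9]
opening: 0.05
t 39.9 tcp [508.6 113.3  47.1] yaw(y) -79.0 z [ 0.256  0.049 -0.966] open 50.0mm F [-1.1 -0.4 -1.9] q [ 0.1  -0.18  2.15  0.03  0.91  1.47]
turn deg [ 0.02 -0.09 -0.02] then shift cm [0.07 0.04 0.24]
t 39.9 tcp [508.6 113.3  47.1] yaw(y) -79.0 z [ 0.256  0.049 -0.966] open 50.0mm F [-1.1 -0.4 -1.9] q [ 0.1  -0.18  2.15  0.03  0.91  1.47]
turn deg [ 0.02 -0.09 -0.02] then shift cm [-0.66  0.04  2.99]
```

```bash
python3 -m inch '[[[0.07,0.02,0.2,0,0,0,1],[-0.13,0,0.48,0,0,0,1],[-0.13,0,0.48,0,0,0,1],[0,0,0,0,0,0,1],[0,0,0,0,0,0,1]]]'
python3 -m inch '[[[-0.13,0,0.48,0,0,0,1],[-0.13,0,0.48,0,0,0,1],[0,0,0,0,0,0,1],[0,0,0,0,0,0,1],[0,0,0,0,0,0,1]]]'
python3 -c "
from h import *
go([.510,.1132,.0165],-79,15)
import pickle
c=cam('scene');d=cam('top');pickle.dump((c,d),open('s11.pkl','wb'))
cv2.imwrite('pics/p11.png',np.hstack([cv2.resize(c['image'][170:235,255:320],(500,500),interpolation=2),cv2.resize(d['image'][195:235,220:260],(300,300),interpolation=2) if 0 else cv2.resize(d['image'][200:250,225:255],(300,500),interpolation=2)]))
"
```

```text
t: 40.35
tool_pos: [0.5088, 0.1132, 0.0339]
orientation: [-3.076, -0.295, -0.403]
force: [0.1, -0.3, -2.4]
opening: 0.0498
t: 40.85
tool_pos: [0.5092, 0.1133, 0.0246]
orientation: [-3.076, -0.296, -0.405]
force: [0.2, -0.1, -2.0]
opening: 0.0497
t 40.9 tcp [509.2 113.3  24.6] yaw(y) -79.0 z [ 0.254  0.049 -0.966] open 49.7mm F [ 0.2 -0.1 -2. ] q [ 0.1  -0.14  2.16  0.03  0.86  1.47]
turn deg [ 0.01 -0.01 -0.02] then shift cm [-0.14  0.02  0.8 ]
```

View pics/p11.png

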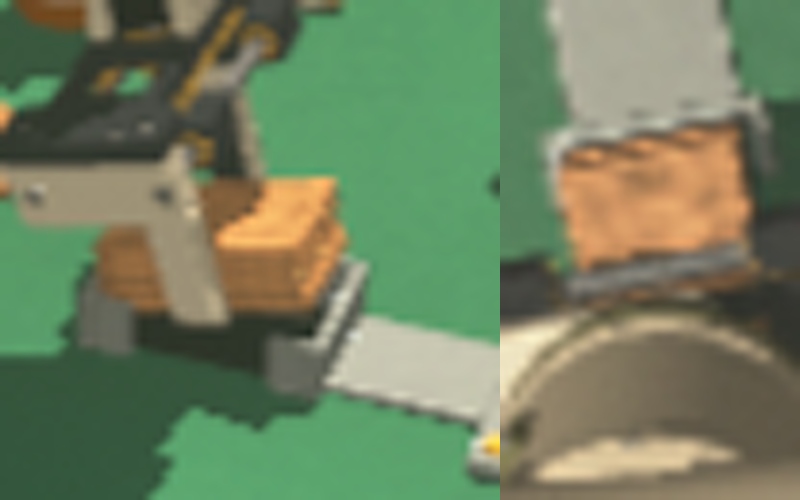

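Low end is inside the well with no contact force, and it is centred sideways. I keep lowering, then lay it flat.

```bash
python3 -m inch '[[[-0.07,0,0.4,0,0,0,1],[-0.07,0,0.4,0,0,0,1],[0,0,0,0,0,0,1],[0,0,0,0,0,0,1],[0,0,0,0,0,0,1]]]'
python3 -c "
from h import *
W=np.array([.507,.1126]);u=np.array([.9816,.1908])
for th,bx,h in((10,2,10),(5,1.,5.5),(0,.2,3)):
    M=tgt(-79,tilt=th); B=np.r_[W+u*bx/1e3,.004+h/1e3]; print(th,np.round((B+.0022*M[:,2])*1e3,1))
st()"
```

```text
t: 41.45
tool_pos: [0.5099, 0.1134, 0.0164]
orientation: [-3.076, -0.295, -0.405]
force: [-0.2, 0.4, -2.0]
opening: 0.0497
10 [509.3 113.1  11.8]
5 [508.2 112.8   7.3]
0 [507.2 112.6   4.8]
t 41.5 tcp [509.9 113.4  16.4] yaw(y) -79.0 z [ 0.254  0.049 -0.966] open 49.7mm F [-0.2  0.4 -2. ] q [ 0.1  -0.12  2.16  0.03  0.84  1.47]
```

```bash
python3 -m inch '[[[0,0,0,0,-2.5,0,1],[0,0,0,0,-2.5,0,1],[-0.14,0,0.44,0,0,0,1],[0,0,0,0,0,0,1],[0,0,0,0,0,0,1]]]'
python3 -m inch '[[[0,0,0,0,0,0,1],[0,0,0,0,0,0,1]]]'
python3 -c "
from h import *
go([.5082,.1128,.0073],-79,5)"
```

```text
t: 41.95
tool_pos: [0.5102, 0.1134, 0.0124]
orientation: [-3.098, -0.298, -0.276]
force: [0.6, -0.1, -0.9]
opening: 0.0498
t: 42.15
tool_pos: [0.5088, 0.1132, 0.0115]
orientation: [-3.099, -0.298, -0.271]
force: [1.2, -1.5, 0.2]
opening: 0.0501
t 42.1 tcp [508.8 113.2  11.5] yaw(y) -79.0 z [ 0.17   0.033 -0.985] open 50.1mm F [ 1.2 -1.5  0.2] q [ 0.11 -0.04  2.07  0.02  0.93  1.48]
turn deg [-0.   -4.99 -0.03] then shift cm [-0.1   0.03  0.42]
```

```bash
python3 -m inch '[[[0,0,0,0,-2.5,0,1],[0,0,0,0,-2.5,0,1],[-0.06,0,0.3,0,0,0,1],[0,0,0,0,0,0,1],[0,0,0,0,0,0,1]]]'
python3 -m inch '[[[0,0,0,0,0,0,1],[0,0,0,0,0,0,1]]]'
python3 -c "
from h import *
go([.5072,.1126,.0048],-79,0)"
```

```text
t: 42.65
tool_pos: [0.5082, 0.1132, 0.0081]
orientation: [-3.116, -0.299, -0.136]
force: [-0.3, -0.2, -1.2]
opening: 0.0499
t: 42.85
tool_pos: [0.5084, 0.1132, 0.0085]
orientation: [-3.116, -0.299, -0.136]
force: [0.2, 0.4, -2.4]
opening: 0.0495
t 42.9 tcp [508.4 113.2   8.5] yaw(y) -79.0 z [ 0.085  0.017 -0.996] open 49.5mm F [ 0.2  0.4 -2.4] q [0.12 0.05 1.99 0.01 1.02 1.49]
turn deg [-0.   -4.99 -0.03] then shift cm [-0.13  0.03  0.37]
```

```bash
python3 -m inch '[[[0,0,0,0,-2.5,0,1],[0,0,0,0,-2.5,0,1],[-0.1,0.03,0.2,0,0,0,1],[0,0,0,0,0,0,1],[0,0,0,0,0,0,1]]]'
python3 -m inch '[[[0,0,0.15,0,0,0,1],[0,0,0,0,0,0,1],[0,0,0,0,0,0,1]]]'
python3 -m inch '[[[0,0,0.15,0,0,0,1],[0,0,0,0,0,0,1],[0,0,0,0,0,0,1]]]'
python3 -c "
from h import *
go([.5070,.1126,.002],-79,0)"
```

```text
t: 43.35
tool_pos: [0.5076, 0.1127, 0.0064]
orientation: [-3.127, -0.3, -0.001]
force: [0.3, -0.1, -2.5]
opening: 0.0498
t: 43.65
tool_pos: [0.5079, 0.1127, 0.0053]
orientation: [-3.127, -0.3, -0.0]
force: [1.1, 0.5, -1.5]
opening: 0.0504
t: 43.95
tool_pos: [0.5083, 0.1128, 0.004]
orientation: [-3.127, -0.3, -0.001]
force: [0.9, 0.8, -0.6]
opening: 0.0496
t 44.0 tcp [508.3 112.8   4. ] yaw(y) -79.0 z [ 0.  0. -1.] open 49.6mm F [ 0.9  0.8 -0.6] q [0.12 0.14 1.9  0.   1.11 1.5 ]
turn deg [ 0.   -0.03 -0.03] then shift cm [-0.13 -0.01  0.2 ]
```

```bash
python3 -m inch '[[[-0.05,0,0.12,0,0,0,1],[0,0,0,0,0,0,1],[0,0,0,0,0,0,1]]]'
python3 -m inch '[[[0,0,0,0,0,0,0],[0,0,0,0,0,0,0],[0,0,0,0,0,0,0],[0,0,0,0,0,0,0],[0,0,0,0,0,0,0]]]'
python3 -m inch '[[[0,0,0,0,0,0,-1],[0,0,0,0,0,0,-1],[0,0,0,0,0,0,-1],[0,0,0,0,0,0,-1],[0,0,0,0,0,0,-1]]]'
python3 -m inch '[[[0,0,-1,0,0,0,-1],[0,0,-3,0,0,0,-1],[0,0,-3,0,0,0,-1],[0,0,-3,0,0,0,-1],[0,0,-4,0,0,0,-1]]]' >/dev/null
python3 -m inch '[[[-4,3,-2,0,0,0,-1],[-4,3,0,0,0,0,-1],[-4,3,0,0,0,0,-1],[0,3,0,0,0,0,-1],[0,0,0,0,0,0,-1]]]'
cat > chk.py <<'E'
from h import *
import pickle,sys
c=cam('scene');d=cam('top');pickle.dump((c,d),open('s12.pkl','wb'))
def ov(cm,r0,c0,h,w,k):
    im=cv2.resize(cm['image'][r0:r0+h,c0:c0+w],(w*k,h*k),interpolation=2); m=tgt(-79)
    for z in(.012,.020,.028,.036):
        L=np.array([(-.045,.025,0),(.045,.025,0),(.045,-.025,0),(-.045,-.025,0),(-.045,.025,0)])
        q=(w2pix(cm,L@m.T+[.507,.1127,z])-[c0,r0]+.5)*k-.5
        if z>.03 or cm is c: cv2.polylines(im,[np.round(q[:3] if z<.03 else q).astype(int)],False,(255,0,0),1)
    return im
a=ov(c,185,258,50,46,10)[:500];b=ov(d,202,224,50,34,10)
cv2.imwrite(sys.argv[1],np.hstack([a,b])); print(a.shape,b.shape); st()
E
python3 chk.py pics/p12.png
```

```text
t: 44.25
tool_pos: [0.5084, 0.1128, 0.0033]
orientation: [-3.127, -0.3, -0.003]
force: [1.1, -0.7, 5.6]
opening: 0.0497
t: 44.75
tool_pos: [0.5084, 0.1128, 0.0033]
orientation: [-3.127, -0.3, -0.003]
force: [0.4, 0.3, 4.9]
opening: 0.0499
t: 45.25
tool_pos: [0.5073, 0.1126, 0.0024]
orientation: [3.127, 0.3, -0.001]
force: [0.1, -0.8, -0.3]
opening: 0.0853
t: 46.25
tool_pos: [0.4148, -0.0281, 0.1624]
orientation: [3.126, 0.295, 0.004]
force: [-0.3, 0.5, -0.8]
opening: 0.0933
(500, 460, 3) (500, 340, 3)
t 46.4 tcp [415.3 -25.7 162. ] yaw(y) -79.1 z [ 0.001  0.    -1.   ] open 92.7mm F [ 0.6 -0.2  0.3] q [-0.19 -0.36  2.05  0.    1.46  1.2 ]
```

View pics/p12.png

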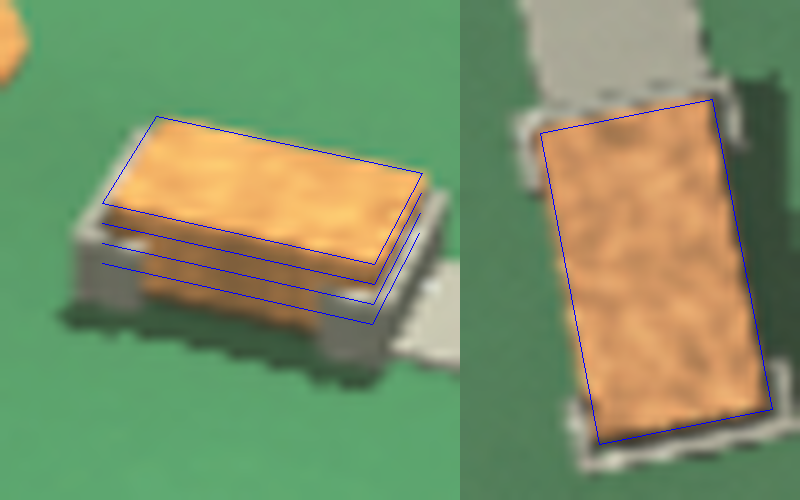

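All four pads lie flat in the well: the predicted outlines of a pile at home match in both views (right crop, centred within about 1–2 mm). Now I locate the boom peg.

```bash
python3 -c "
from h import *
import pickle
c,d=pickle.load(open('s12.pkl','rb'))
piv=np.array([.6739,.1450]); out=[]
for n,cm in(('top',d),('scene',c)):
    im=cm['image'].astype(float)
    best=[]
    for q in np.radians(np.arange(40,76,.25)):
        a=np.radians(11); v=np.array([-np.cos(q),np.sin(q)]); w=np.array([np.cos(a)*v[0]-np.sin(a)*v[1],np.sin(a)*v[0]+np.cos(a)*v[1]])
        P=np.array([np.r_[piv+w*r,.092] for r in np.linspace(.05,.2,40)])
        px=w2pix(cm,P).astype(np.float32)
        val=cv2.remap(cm['image'],px[:,0].reshape(1,-1),px[:,1].reshape(1,-1),1)[0].min(1).mean()
        best.append((val,np.degrees(q)))
    b=max(best); wgt=[x for x in best if x[0]>b[0]-15]; q=np.mean([x[1] for x in wgt]); print(n,b,q); out.append(q)
q=np.radians(np.mean(out)); a=np.radians(11); v=[-np.cos(q),np.sin(q)]; w=np.array([np.cos(a)*v[0]-np.sin(a)*v[1],np.sin(a)*v[0]+np.cos(a)*v[1]])
peg=piv+.22*w; print('peg',peg,'tangent yaw',np.degrees(np.arctan2(w[1],w[0]))-90)
ims=[]
for cm,r0,c0 in((c,150,290),(d,140,140)):
    k=5; im=cv2.resize(cm['image'][r0:r0+80,c0:c0+80],None,fx=k,fy=k,interpolation=2)
    for z in(.092,.136): 
        p=(w2pix(cm,[np.r_[peg,z]])[0]-[c0,r0]+.5)*k-.5; cv2.circle(im,tuple(int(round(x)) for x in p),4,(255,0,0),1)
    ims.append(im)
cv2.imwrite('pics/p13.png',np.hstack(ims))
yw=np.degrees(np.arctan2(w[1],w[0]))+90
go(list(peg)+[.2],yw)
"
```

```text
top (np.float64(204.575), np.float64(69.0)) 69.0
scene (np.float64(232.375), np.float64(69.25)) 68.625
peg [0.55670784 0.33118807] tangent yaw 32.1875
t 46.4 tcp [415.3 -25.7 162. ] yaw(y) -79.1 z [ 0.001  0.    -1.   ] open 92.7mm F [ 0.6 -0.2  0.3] q [-0.19 -0.36  2.05  0.    1.46  1.2 ]
turn deg [-4.000e-02 -8.000e-02  6.867e+01] then shift cm [-22.67 -30.98  -3.8 ]
```

View pics/p13.png

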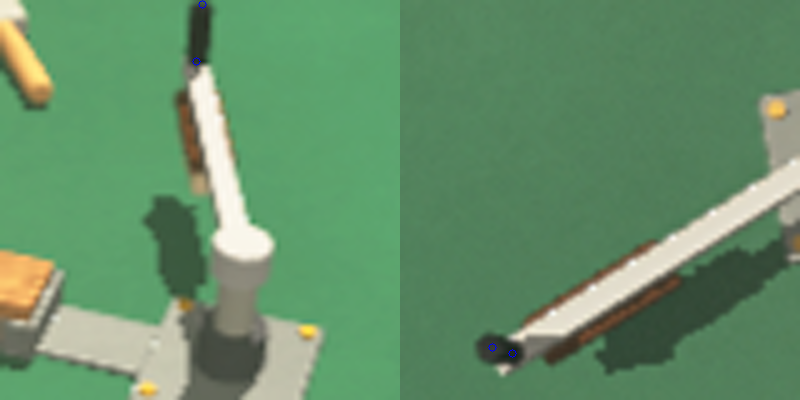

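```bash
for i in 1 2; do python3 -m inch '[[[0,0,-0.5,0,0,-7.95,-0.1],[0,0,-0.5,0,0,-7.95,-0.1],[0,0,-0.5,0,0,-7.95,-0.1],[0,0,-0.5,0,0,-7.95,-0.1],[0,0,-0.5,0,0,-7.95,-0.1]]]' >/dev/null; done
python3 -m inch '[[[0,0,0,0,0,-7.95,-0.1],[0,0,0,0,0,-7.95,-0.1],[0,0,0,0,0,-7.95,-0.1],[0,0,0,0,0,-7.95,-0.1],[0,0,0,0,0,0,-0.1]]]' >/dev/null
python3 -m inch '[[[2.3,3.1,0,0,0,0,-0.1],[2.3,3.1,0,0,0,0,-0.1],[2.3,3.1,0,0,0,0,-0.1],[2.3,3.1,0,0,0,0,-0.1],[2.3,3.1,0,0,0,0,-0.1]]]' >/dev/null
python3 -m inch '[[[2.3,3.1,0,0,0,0,-0.1],[2.3,3.1,0,0,0,0,-0.1],[2.3,3.1,0,0,0,0,-0.1],[2.3,3.1,0,0,0,0,-0.1],[2,3,0,0,0,0,-0.1]]]' >/dev/null
python3 -m inch '[[[0,0,0,0,0,0,-0.1],[0,0,0,0,0,0,-0.1],[0,0,0,0,0,0,-0.1]]]'
python3 -c "
from h import *
go([.5567,.3312,.105],32.2)"
```

```text
t: 49.15
tool_pos: [0.5546, 0.3314, 0.211]
orientation: [-1.519, -2.75, 0.001]
force: [0.3, -0.2, -0.1]
opening: 0.0513
t 49.1 tcp [554.6 331.4 211. ] yaw(y) 32.2 z [-0.    -0.001 -1.   ] open 51.3mm F [ 0.3 -0.2 -0.1] q [ 0.46  0.26  1.36 -0.    1.53 -0.1 ]
turn deg [-0.04  0.01 -0.02] then shift cm [-0.13  0.17 10.6 ]
```

```bash
python3 -m inch '[[[-0.13,0.17,2,0,0,0,-0.1],[0,0,3,0,0,0,-0.1],[0,0,3,0,0,0,-0.1],[0,0,2.6,0,0,0,-0.1],[0,0,0,0,0,0,-0.1]]]'
for i in 1 2 3; do python3 -m inch '[[[-0.05,-1.53,0,0,0,-4,-0.1],[-0.05,-1.53,0,0,0,-4,-0.1],[-0.05,-1.53,0,0,0,-4,-0.1],[-0.05,-1.53,0,0,0,-4,-0.1],[-0.05,-1.53,0,0,0,-4,-0.1]]]'; done
python3 -m inch '[[[-0.05,-1.53,0,0,0,-4,-0.1],[-0.02,-0.7,0,0,0,-2,-0.1],[0,0,0,0,0,0,-0.1],[0,0,0,0,0,0,-0.1]]]'
python3 -c "
from h import *
go([.458,.103,.105],101)"
```

```text
t: 49.65
tool_pos: [0.5542, 0.3289, 0.1009]
orientation: [-1.518, -2.746, 0.01]
force: [-0.9, -0.6, -0.6]
opening: 0.0513
t: 50.15
tool_pos: [0.5012, 0.28, 0.1078]
orientation: [1.013, 2.971, 0.004]
force: [1.4, -0.1, -0.1]
opening: 0.0513
t: 50.65
tool_pos: [0.4658, 0.2125, 0.1077]
orientation: [0.481, 3.101, 0.003]
force: [0.9, 1.2, -0.3]
opening: 0.0512
t: 51.15
tool_pos: [0.4554, 0.1368, 0.1075]
orientation: [-0.064, 3.138, 0.001]
force: [0.8, 0.7, -0.4]
opening: 0.0513
t: 51.55
tool_pos: [0.4575, 0.1152, 0.1067]
orientation: [-0.222, 3.131, 0.0]
force: [0.1, -0.3, 0.8]
opening: 0.0513
t 51.5 tcp [457.5 115.2 106.7] yaw(y) 98.1 z [ 0.002  0.    -1.   ] open 51.3mm F [ 0.1 -0.3  0.8] q [ 0.14 -0.14  1.97  0.    1.31 -1.57]
turn deg [ 0.    0.14 -2.88] then shift cm [ 0.18 -1.2   0.17]
```

```bash
python3 -m inch '[[[0.05,-1,0,0,0,-1.5,-0.1],[0.05,-0.7,0,0,0,-1.4,-0.1],[0,-0.5,0,0,0,0,-0.1],[0,-0.3,0,0,0,0,-0.1],[0,0,0,0,0,0,-0.1]]]'
for i in 1 2 3; do python3 -m inch '[[[0,-0.2,0,0,0,0,-0.1],[0,0,0,0,0,0,-0.1],[0,0,0,0,0,0,-0.1]]]' | grep -E "pos|force|open"; done
```

```text
t: 52.05
tool_pos: [0.4601, 0.0904, 0.1054]
orientation: [-0.304, 3.127, -0.0]
force: [0.6, -0.7, 0.2]
opening: 0.0514
tool_pos: [0.4603, 0.0886, 0.1051]
force: [-0.5, -0.3, 0.1]
opening: 0.0515
tool_pos: [0.4607, 0.0865, 0.1051]
force: [0.1, -0.3, -0.2]
opening: 0.0512
tool_pos: [0.4609, 0.0851, 0.1051]
force: [-1.2, 4.6, -0.8]
opening: 0.0514
```

```bash
for i in 1 2; do python3 -m inch '[[[0,-0.15,0,0,0,0,-0.1],[0,0,0,0,0,0,-0.1],[0,0,0,0,0,0,-0.1]]]' | grep -E "pos|force|open"; done
python3 -m inch '[[[0,1.2,0,0,0,0,-0.1],[0,0,0,0,0,0,-0.1],[0,0,-3,0,0,0,-0.1],[0,0,-4,0,0,0,-0.1],[0,0,-4,0,0,0,-0.1]]]' >/dev/null
python3 -m inch '[[[-4,-2,0,0,0,0,-0.1],[-4,-4,0,0,0,0,-0.1],[0,-4,0,0,0,0,-0.1],[0,-4,0,0,0,0,-0.1],[0,-4,0,0,0,0,-0.1]]]' >/dev/null
python3 -m inch '[[[0,-4,0,0,0,0,-0.1],[0,-4,0,0,0,0,-0.1],[0,0,0,0,0,0,-0.1],[0,0,0,0,0,0,-0.1]]]' >/dev/null
sed -i 's/s12.pkl/s13.pkl/' chk.py; python3 chk.py pics/p14.png
python3 - <<'E'
from h import *
import pickle
c,d=pickle.load(open('s13.pkl','rb')); piv=np.array([.6739,.1450])
for n,cm in(('top',d),('scene',c)):
    best=[]
    for qd in np.arange(-12,15,.25):
        a=np.radians(11+180-qd); w=np.array([np.cos(a),np.sin(a)])
        px=w2pix(cm,[np.r_[piv+w*r,.092] for r in np.linspace(.05,.2,40)]).astype(np.float32)
        best.append((cv2.remap(cm['image'],px[:,0].reshape(1,-1),px[:,1].reshape(1,-1),1)[0].min(1).mean(),qd))
    b=max(best); print(n,b,np.mean([x[1] for x in best if x[0]>b[0]-15]))
E
```

```text
tool_pos: [0.4609, 0.0849, 0.105]
force: [-2.1, 10.5, 0.6]
opening: 0.0513
tool_pos: [0.461, 0.0847, 0.105]
force: [-1.9, 18.4, 0.1]
opening: 0.0513
(500, 460, 3) (500, 340, 3)
t 55.0 tcp [ 582.5 -142.   215. ] yaw(y) 101.2 z [-0.  0. -1.] open 51.5mm F [0.3 0.1 0.1] q [-0.32  0.13  1.49 -0.    1.52 -2.09]
top (np.float64(202.05), np.float64(1.25)) 0.5
scene (np.float64(236.425), np.float64(-0.75)) -0.375
```

View pics/p14.png

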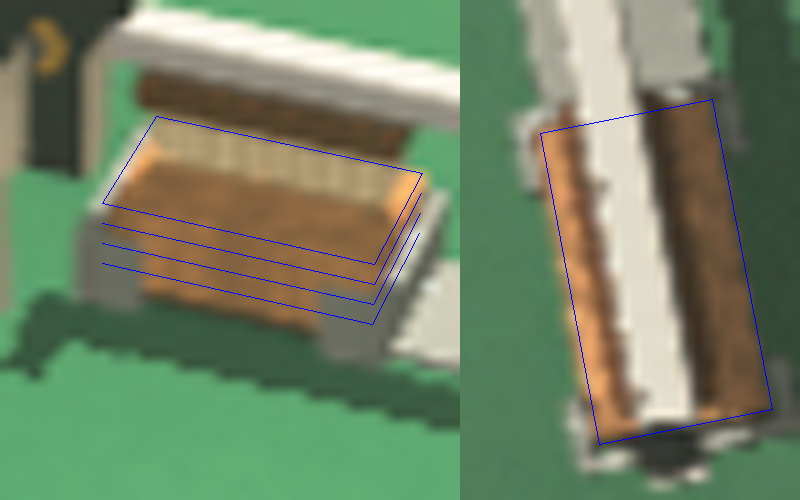

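The boom is at 0 ± 1° against its stop, having held against an 18 N push. The pads are flat in the well under the brush, and the arm is clear and open. I hand in.

```bash
python3 -c "
from h import *
print(robot.close_job())"
```

```text
the job is handed in; nothing more can be done
None
```

I finished every step and handed the job in at about 55 s of the 210 s limit. The hand-in reports no verdict.

- **Boom out:** I pushed it aside by its peg to about 69° (1.2 rad).
- **Stacking:** All four cork pads were there. I piled them on the red block, and their edges matched the predicted outlines to about 1 mm.
- **Into the well:** I gripped the pile at 50 N and lifted it to about 95 mm. It went in tilted 15°, robot-side end first, then was laid flat in 5° steps and released. Contact force stayed under about 6 N.
- **Boom back:** I pushed it to its stop, where it held firm against 18 N.

**Last checks:**
- The pads lie flat in the well, about 1–2 mm from its centre. This comes from comparing outlines in the pictures, not from measuring each pad. With the boom back, it partly hides the pads.
- The boom reads +0.5° in the top camera and −0.4° in the scene camera, against a limit of 4.6°.
- The arm is clear of everything at z = 0.215 m.

I gave the bystanders a wide berth but did not measure their positions at the end.

No check failed. The two cameras disagreed by about 5 mm on the loose pads early on, probably because pad side faces were counted in the scene view. They agreed to 1.4 mm on the well. I noticed no grip slip and no pad being knocked aside.

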